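# Snap the lid home on the bead canister

### The job

Close the open wooden bead canister with the middle-sized of the three lids in the rack, the one that fits between the canister's guides. Lean that lid on the sloping easel with its knob outwards and let go of it, then take it again by its knob, set it level on the canister and press it down, firmly but without hammering, on one side and then on the other until both spring catches have snapped over it and it lies fully home. Leave the other lids and everything else on the bench where they are.

Things in the scene. Friction and masses are not known exactly. Their poses are not given: they have to be found in the camera images.
- lid_mid_centre (a point): The lid that fits: wooden disc 88 mm across, 10 mm thick, 60 to 115 g, with a round knob 22 mm across and 26 mm tall on its top face. This point is the disc's centre, 5 mm under its top face; z is the disc's axis, towards the knob. It starts on edge in a slot of the rack (z level, leaning up to 4 degrees); the rim above the knob can be pinched across its thickness.
- lid_small_centre (a point): Another lid of the same make, 72 mm across, to be left in the rack. Centre of its disc, z axis towards its knob.
- lid_large_centre (a point): Another lid of the same make, 100 mm across, to be left in the rack. Centre of its disc, z axis towards its knob.
- rack: Fixed wooden rack, base 100 x 250 x 10 mm, with three slots 75 mm apart along its y, walls up to 30 mm above the bench. The three lids stand on edge in them, on the 10 mm base, in any order, all knobs towards the rack's -y. Origin: centre of its underside.
- easel: Fixed wooden easel, base 120 x 120 mm. Its 84 mm wide board slopes at 45 degrees; its face looks along (0, -0.707, 0.707) in the easel's frame and it rises along (0, 0.707, 0.707). Origin: on the bench, below the middle of the rested lid.
- easel_rest (a point): Where the lid's centre lies when it leans on the easel: edge on two 8 mm pins near the foot of the board (52 mm apart along the easel's x, 14 mm out of the face), underside flat on the board. At (0, -0.0035, 0.0815) in the easel's frame; same axes. The board ends 6 mm upslope of this point, so the lid's upper 38 mm are free in front and behind.
- canister_seat (a point): Centre of the canister's flat top rim, 70 mm above the bench; axes as the canister's. The lid fully home has its underside on this rim: disc centre 5 mm, knob top 36 mm above this point. A lid merely set down stays up on the two catch noses, its underside about 20 mm above the rim; pressed on one side only, it stays tilted.
- canister: Fixed round wooden canister, 100 mm across, 70 mm to its rim. Sprung steel catches 16 mm wide at its +x and -x, noses sloping in to 39.5 mm from the axis at 11 mm above the rim, tops 27 mm above it; four steel guides at 30, 150, 210, 330 degrees from +x, 45 mm from the axis, flaring outward above 24 mm, tops 36 mm above the rim. Origin: centre of its underside.
- catch_a (a joint): Outward travel of the sprung catch at the canister's +x, m: 0 at rest, 0.002 to 0.006 as the lid's edge passes its nose, 0 again once the lid is under it. Pressing the lid's top face 27 mm from its centre towards a catch takes about 10 to 25 N to get that side past the nose; it then drops freely on to the rim.
- catch_b (a joint): The same for the catch at the canister's -x.
- figure_a: Bystander: wooden figure without a face, 170 mm tall, on a 60 mm round base. Origin: centre of its underside.
- figure_b: Bystander: a second such figure. Origin: centre of its underside.
- glue_bottle: Bystander: white squeeze bottle, 56 mm across, 145 mm tall. Origin: centre of its underside.
- brush: Bystander: brush lying on the bench. Origin: near its middle, underside.
- wood_ball: Bystander: turned wooden head blank, 52 mm across, 50 mm tall. Origin: centre of its underside.
- beaker: Bystander: white open beaker, 66 mm across, 80 mm tall. Origin: centre of its underside.
Not all that is in view belongs to the job. Leave any red look-alike of the part that bears lid_mid_centre alone.

How it is judged:
By the outcome, as a careful person would: the job done as asked, in the order asked, and still so for the second after the job is handed in, with the robot touching nothing.
It also fails if it takes over 70 s, if anything falls off the work surface, if the arm or the gripper's body presses on something with over 40 N, if the wrist force passes 120 N, or if a joint passes its speed limit or range.

### The arm

A 7-joint arm with a two-finger parallel gripper is mounted at the origin on the work surface. World frame = base frame: x ahead of the robot, y to its left, z up, the work surface at z = 0. Lengths are in m, angles in degrees, forces in N, time in s.
With the tool pointing down it reaches from about 0.35 to 0.9 m from the base axis. Payload 7.2 kg.
Tool frame: the origin (TCP) lies at the very end of the fingers, on their centre line; the grasp point (between the pads) lies 19 mm behind it (bot.tcp_to_grasp is the distance from the TCP to the grasp point, in m); y points along the fingers, z is the direction in which the jaws open and shut, and the axes are right-handed (so a half turn about y gives the same grasp; the last joint's range is limited). The gripper opens to 85 mm and grips with 20 to 120 N. Pads are 22 mm wide; open, the fingers measure 114 mm over their backs; the gripper's body (76 mm by 85 mm) begins 54 mm behind the grasp point. The pads swing forward as they close: fully open they stand 13 mm farther back than shut.
Start: joints at [-74.209, 23.554, -0.728, 91.456, 0.321, 64.991, -4.71], TCP at [0.211, 0.588, 0.231] pointing down, gripper open.
Joint ranges: [-169.25, 169.25], [-16.82, 113.86], [-84.01, 82.57], [7.8, 145.47], [-59.2, 239.2], [7.22, 106.19], [-163.78, 163.78]. Speed limits (degrees/s): [136.94, 136.94, 172.46, 172.46, 180, 180, 180].

### API

Orientations are given as a 3x3 rotation matrix whose columns are the frame's x, y, z axes.
In Python, from plant import bot, capture, camera_params, job, spotter gives the robot as it stands. The module is installed in compiled form; this text tells all that it offers.
- The arm moves only by the shell command python3 -m handwheel 'ROWS' [FORCE]. ROWS is JSON, a list of rows, each a list of 7 numbers: the turn, a rotation vector about the world's x, y, z normalised to -1 to 1, where 1 is 4 degrees, then the shift along the world's x, y, z normalised to -1 to 1, where 1 is 0.03 m, then the closure, from -1 (fully open) to 1 (shut), so that 0 is half open. A call has 1 to 8 rows; each row shifts and turns the commanded pose from where the row before left it; what a row does not reach is not made up. A row lasts 1/12 s, in which the tool goes at most 41.7 mm and 7.16 degrees, less where a joint would pass 70% of its speed; a pose out of reach is approached as far as the arm can. A call with a number of a shift or a turn outside -1 to 1 is refused whole. A call with a gripper value outside its range is refused whole. The fingers move at their own pace and stop on an object; FORCE is the grip in N (left out, the last holds). Time passes only in rows, so rows that do not move let the fingers close. It gives the time, the measured TCP pose, the force and the opening at its end, in the units of the state.
- bot.sense(): the state, without advancing time (a new reading comes with each control period).
- capture(name): name is "scene" or "side" or "wrist"; returns the picture (420x560x3 uint8, red, green, blue); there is no depth.
- camera_params(name): a dict with "camera_matrix" (3x3 intrinsics, pixels), "distortion" ([k1, k2, p1, p2, k3] as OpenCV has them; the pictures are not rectified), "pose" (4x4, takes a point from camera to world coordinates). Camera axes: x right, y up, looking along -z (the intrinsics and any distortion apply to the point x, -y, -z); pixel columns grow to the right and rows downward; lengths in m; the calibration is good to about 2 mm. A picture is of the moment at which its call begins: read the wrist's pose just before it. camera_params takes no time and is no camera call; for the wrist camera it gives the pose at the moment of the call.
- job.sign_off(): hands the job in, once; it reports no verdict.
Trained networks look in the newest picture that a camera, given by its name, has taken for a name from the list of things; names that differ only in an ending like _2 or _b are one class to them, and where a whole thing is asked for, a point or a joint stands for the part that bears it (a point fixed in the world has none). Each returns a list of dicts, best first, with "score" (0 to 1); they miss things now and then, are a little off and sometimes report something else, mostly with a low value. They report only what shows in the picture. A call takes as long as a camera call. They do not tell look-alikes from the thing itself.
- spotter.search_frame(camera, query): "extent" ([left, top, right, bottom] in pixels, round what is visible of it).
The state is a dict: "time_s": time; "joints": joint angles; "qd": joint speeds; "joint_torque": joint torques, N m; "ee_pos": TCP position; "orientation": TCP orientation; "contact_force": force on the tool from outside, world axes, zero at the start; "ft_torque": the same for the moment, N m; "grip_width": opening from 0.0 (shut) to 1.0 (fully open).
Only numpy, scipy, OpenCV 4.12 (cv2) and the standard library are available. Lean on these libraries where they do the work, as an engineer would, in place of code of your own. Each camera call takes 0.05 s, during which the arm holds its last target.

## Working session

There is one attempt and no reset: what is moved stays moved. The work goes in short steps, Python scripts to look and compute and a shell command to move; the robot and the scene stay as the last step left them, time stands still between calls to the robot, and variables do not carry over. Pictures are saved under pics/ and viewed, and the job is handed in when it is done.

```bash
mkdir -p pics; ls; python3 - <<'E'
from plant import bot,capture,camera_params,job,spotter
import cv2,numpy as np
s=bot.sense();print({k:np.round(v,3).tolist() for k,v in s.items()}, bot.tcp_to_grasp)
for n in ["scene","side","wrist"]:
    p=camera_params(n);im=capture(n);cv2.imwrite(f"pics/{n}0.png",im[:,:,::-1])
    print(n,np.round(p["camera_matrix"],1).tolist(),np.round(p["distortion"],3),np.round(p["pose"],3).tolist())
E
```

```text
pics
{'time_s': 0.0, 'joints': [-74.209, 23.6, -0.728, 91.506, 0.319, 64.991, -4.709], 'qd': [-0.05, 0.065, 0.014, -0.01, 0.006, 0.014, -0.063], 'joint_torque': [0.0, -60.063, 0.682, -29.941, 0.014, 0.011, 0.0], 'ee_pos': [0.211, 0.588, 0.23], 'orientation': [[0.941, -0.0, 0.337], [-0.337, -0.002, 0.941], [0.0, -1.0, -0.002]], 'contact_force': [-0.184, 0.786, 0.793], 'ft_torque': [0.013, -0.0, 0.003], 'grip_width': 1.0} 0.0187
scene [[398.0, 0.0, 277.0], [0.0, 398.0, 214.7], [0.0, 0.0, 1.0]] [-0.086  0.     0.     0.     0.   ] [[0.862, -0.433, 0.262, 0.871], [0.507, 0.733, -0.454, -0.519], [0.005, 0.524, 0.852, 1.059], [0.0, 0.0, 0.0, 1.0]]
side [[439.5, 0.0, 284.8], [0.0, 439.5, 204.3], [0.0, 0.0, 1.0]] [0.009 0.    0.    0.    0.   ] [[0.98, 0.123, -0.157, 0.39], [-0.199, 0.635, -0.747, -0.813], [0.008, 0.763, 0.647, 0.798], [0.0, 0.0, 0.0, 1.0]]
wrist [[305.3, 0.0, 284.3], [0.0, 305.3, 211.5], [0.0, 0.0, 1.0]] [-0.054  0.     0.     0.     0.   ] [[0.337, -0.908, -0.248, 0.147], [0.942, 0.325, 0.089, 0.612], [-0.0, -0.263, 0.965, 0.373], [0.0, 0.0, 0.0, 1.0]]
```

View pics/scene0.png

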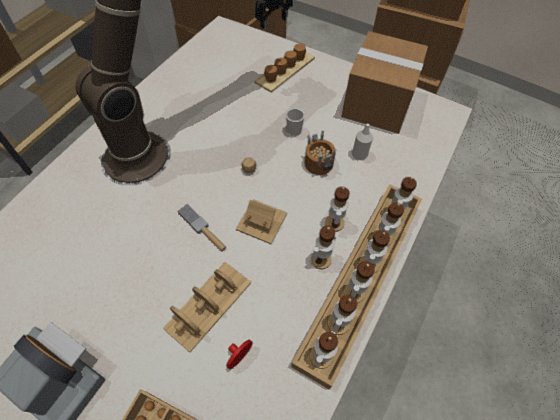

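View pics/side0.png

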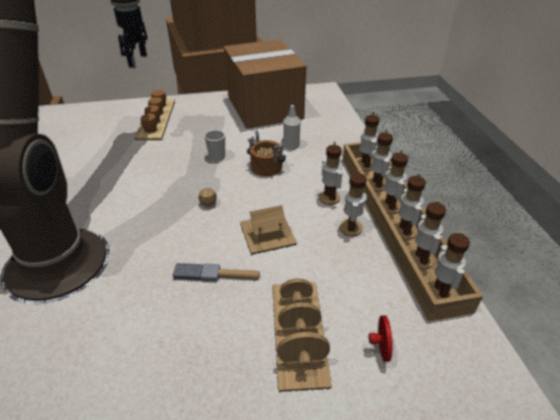

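View pics/wrist0.png

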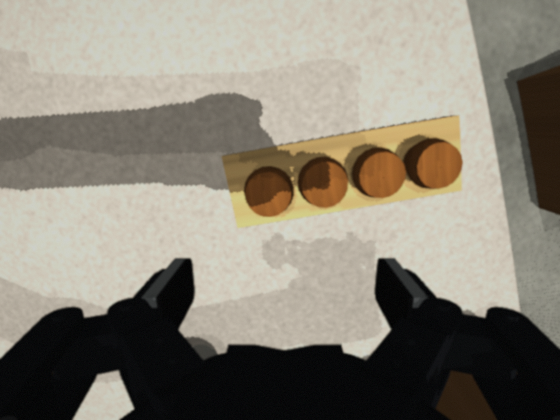

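```bash
cat > h.py <<'E'
import numpy as np,cv2
from plant import bot,capture,camera_params,job,spotter
def ray(p,uv):
    K=np.array(p["camera_matrix"]);d=np.array(p["distortion"],float)
    q=cv2.undistortPoints(np.array([[uv]],float),K,d)[0,0]
    T=np.array(p["pose"]);v=T[:3,:3]@np.array([q[0],-q[1],-1.]);return T[:3,3],v/np.linalg.norm(v)
def atz(p,uv,z):
    o,v=ray(p,uv);return o+v*(z-o[2])/v[2]
def proj(p,X):
    T=np.array(p["pose"]);c=(np.atleast_2d(X)-T[:3,3])@T[:3,:3]
    c=c*[1,-1,-1]
    return cv2.projectPoints(c.reshape(-1,1,3),np.zeros(3),np.zeros(3),np.array(p["camera_matrix"]),np.array(p["distortion"],float))[0][:,0]
def tri(p1,u1,p2,u2):
    o1,v1=ray(p1,u1);o2,v2=ray(p2,u2)
    A=np.stack([v1,-v2],1);s=np.linalg.lstsq(A,o2-o1,rcond=None)[0]
    a=o1+v1*s[0];b=o2+v2*s[1];return (a+b)/2,np.linalg.norm(a-b)
E
python3 - <<'E'
from h import *
a=cv2.imread("pics/scene0.png");b=cv2.imread("pics/side0.png")
def crop(im,x,y,w,h,f,n):cv2.imwrite("pics/"+n,cv2.resize(im[y:y+h,x:x+w],None,fx=f,fy=f,interpolation=cv2.INTER_CUBIC))
crop(a,155,190,140,160,4.5 if 0 else 3.75,"c1.png")
crop(a,270,90,120,90,6,"c2.png")
crop(b,235,200,180,190,3.1,"c3.png")
crop(b,190,110,180,150,4,"c4.png")
for c in ["scene","side"]:
    for q in ["lid_mid_centre","rack","easel","canister","figure_a","glue_bottle","brush","wood_ball","beaker"]:
        print(c,q,[(np.round(r["extent"]).tolist(),round(r["score"],2)) for r in spotter.search_frame(c,q)][:5])
E
```

```text
scene lid_mid_centre [([193.0, 288.0, 221.0, 313.0], 0.83), ([225.0, 339.0, 253.0, 366.0], 0.64), ([310.0, 227.0, 334.0, 270.0], 0.61)]
scene rack [([166.0, 265.0, 252.0, 350.0], 0.77), ([310.0, 226.0, 336.0, 267.0], 0.6)]
scene easel [([241.0, 199.0, 288.0, 245.0], 0.67)]
scene canister [([302.0, 131.0, 336.0, 174.0], 0.74)]
scene figure_a [([310.0, 227.0, 336.0, 274.0], 0.85), ([324.0, 185.0, 352.0, 230.0], 0.8)]
scene glue_bottle [([353.0, 123.0, 373.0, 159.0], 0.94)]
scene brush [([174.0, 206.0, 224.0, 251.0], 0.94)]
scene wood_ball [([242.0, 156.0, 255.0, 172.0], 0.55)]
scene beaker [([286.0, 111.0, 304.0, 138.0], 0.95)]
side lid_mid_centre [([366.0, 316.0, 393.0, 367.0], 0.86), ([279.0, 302.0, 320.0, 329.0], 0.68), ([175.0, 263.0, 263.0, 284.0], 0.51)]
side rack [([272.0, 286.0, 331.0, 395.0], 0.6)]
side easel [([238.0, 209.0, 297.0, 253.0], 0.95)]
side canister [([248.0, 130.0, 287.0, 177.0], 0.62)]
side figure_a [([339.0, 172.0, 367.0, 238.0], 0.91), ([283.0, 105.0, 302.0, 153.0], 0.71), ([319.0, 143.0, 343.0, 206.0], 0.62)]
side glue_bottle [([280.0, 303.0, 324.0, 332.0], 0.65), ([286.0, 108.0, 303.0, 153.0], 0.63)]
side brush [([173.0, 261.0, 259.0, 282.0], 0.58)]
side wood_ball [([201.0, 188.0, 218.0, 208.0], 0.81)]
side beaker [([202.0, 128.0, 228.0, 161.0], 0.74)]
```

View pics/c1.png

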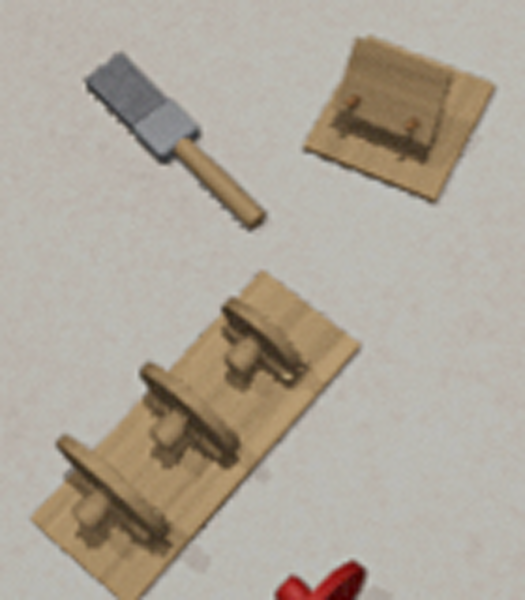

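View pics/c2.png

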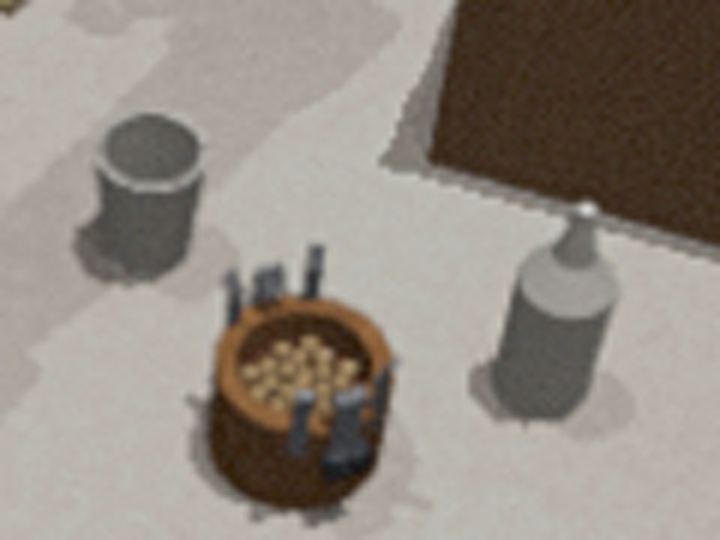

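View pics/c3.png

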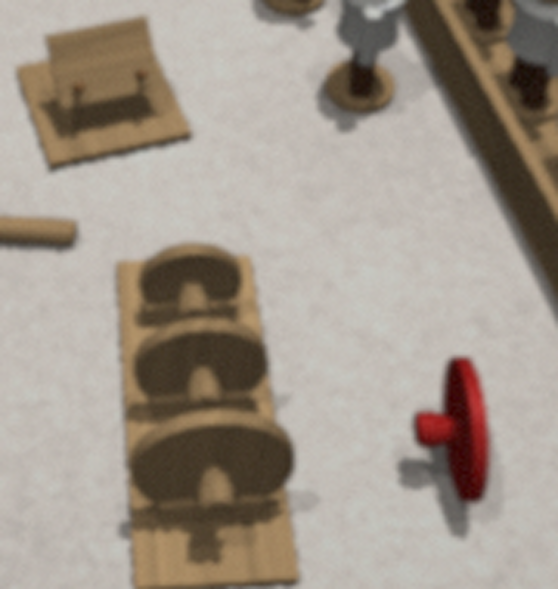

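View pics/c4.png

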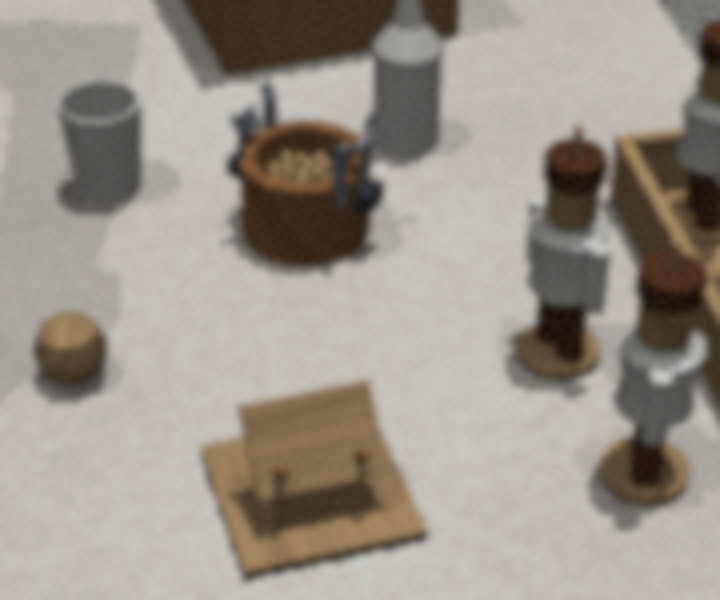

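```bash
cat > fit0.py <<'E'
from h import *
from scipy.optimize import least_squares
P={c:camera_params(c) for c in("scene","side")}
def R(a):a=np.radians(a);return np.array([[np.cos(a),-np.sin(a),0],[np.sin(a),np.cos(a),0],[0,0,1]])
def fit(obs,x0,free=0):
    # obs: list (cam, uv, local)
    def f(x):
        return np.concatenate([(proj(P[c] if isinstance(c,str) else c,R(x[2])@np.array(l)+[x[0],x[1],0])[0]-uv) for c,uv,l in obs])
    r=least_squares(f,x0,x_scale=[.01,.01,1]);return r.x,np.round(r.fun.reshape(-1,2),1)
def c1(x,y):return (155+x/3.75-.4,190+y/3.75-.4)
def c2(x,y):return (270+x/6-.4,90+y/6-.4)
def c3(x,y):return (235+x/3.1-.4,200+y/3.1-.4)
def c4(x,y):return (190+x/4-.4,110+y/4-.4)
E
python3 - <<'E'
from fit0 import *
# rack: +y end is small lid end? knobs toward -y; knobs seen toward camera side (large lid end) 
for u in [c1(263,270),c1(362,345),c1(33,517)]: print(atz(P["scene"],u,.01))
for u in [c3(118,262),c3(252,257),c3(135,587),c3(297,580)]: print(atz(P["side"],u,.01))
E
```

```text
[ 0.49848506 -0.17388788  0.01      ]
[ 0.59719253 -0.18711524  0.01      ]
[ 0.46607628 -0.41797833  0.01      ]
[ 0.49737056 -0.17360094  0.01      ]
[ 0.59548344 -0.18808819  0.01      ]
[ 0.463249   -0.41878689  0.01      ]
[ 0.55948493 -0.43349484  0.01      ]
```

```bash
python3 - <<'E'
from fit0 import *
b=.05
S,D="scene","side"
obs=[(S,c1(263,270),(-b,.125,.01)),(S,c1(362,345),(b,.125,.01)),(S,c1(33,517),(-b,-.125,.01)),(D,c3(118,262),(-b,.125,.01)),(D,c3(252,257),(b,.125,.01)),(D,c3(135,587),(-b,-.125,.01)),(D,c3(297,580),(b,-.125,.01))]
print("rack",fit(obs,[.53,-.3,-8]))
pl=(-.026,-.0384,.0594);pr=(.026,-.0384,.0594);tl=(-.042,.0042,.0822);tr=(.042,.0042,.0822)
obs=[(S,c1(352,102),pl),(S,c1(412,124),pr),(D,c4(281,475),pl),(D,c4(362,457),pr),(D,c4(240,405),tl),(D,c4(368,383),tr),(S,c1(365,38),tl),(S,c1(453,72),tr)]
print("easel",fit(obs,[.55,-.03,-10]))
for u in [c1(362,35),c1(495,88),c1(435,202),c1(303,150)]: print(atz(P[S],u,.01))
for u in [c4(204,447),c4(245,577),c4(427,537)]:print(atz(P[D],u,.01))
# canister: catches top centres z=.097
for u in [c2(268,270),c2(350,395)]: print("catch",atz(P[S],u,.097))
for u in [c4(243,115),c4(340,150)]: print("catchD",atz(P[D],u,.097))
for u in [c2(305,366)]: print("rim",atz(P[S],u,.07))
for u in [c4(305,160)]: print("rimD",atz(P[D],u,.07))
for c,e,h in [(S,[310,227,336,274],.085),(S,[324,185,352,230],.085),(D,[339,172,367,238],.085),(D,[319,143,343,206],.085),(S,[353,123,373,159],.07),(S,[286,111,304,138],.04),(S,[242,156,255,172],.025)]:
  print(atz(P[c],((e[0]+e[2])/2,(e[1]+e[3])/2),h))
E
```

```text
rack (array([ 0.5296026 , -0.30296315, -8.15396749]), array([[ 0.2, -0.6],
       [ 0. , -0.3],
       [-1.5, -0.2],
       [ 0.1, -0.5],
       [ 0.4, -0.7],
       [-0.4,  0.5],
       [ 1. , -0. ]]))
easel (array([0.5154482 , 0.00666533, 4.65762158]), array([[-0.3, -0.6],
       [-0.5,  0.2],
       [ 0.5, -1. ],
       [ 0.7, -0.4],
       [ 0.1, -0.4],
       [ 0.7, -0.8],
       [-2.3, -0.6],
       [-0.1,  0.8]]))
[0.44749171 0.04922519 0.01      ]
[0.57055049 0.06064435 0.01      ]
[ 0.58231193 -0.05566816  0.01      ]
[ 0.46633776 -0.06942649  0.01      ]
[0.45182368 0.05120458 0.01      ]
[ 0.46184459 -0.07052888  0.01      ]
[ 0.57860622 -0.05850609  0.01      ]
catch [0.52398581 0.32000672 0.097     ]
catch [0.60167001 0.26373218 0.097     ]
catchD [0.51917063 0.31591005 0.097     ]
catchD [0.58178779 0.25524208 0.097     ]
rim [0.56398011 0.29146148 0.07      ]
rimD [0.56089979 0.28780974 0.07      ]
[ 0.73722925 -0.03467723  0.085     ]
[0.71159268 0.1121201  0.085     ]
[ 0.73003444 -0.02446683  0.085     ]
[0.71152321 0.11014199 0.085     ]
[0.66677311 0.40200775 0.07      ]
[0.42304175 0.37753562 0.04      ]
[0.37116514 0.15448161 0.025     ]
```

```bash
python3 -m handwheel '[[0,0,0,0.9,-0.76,0.1,-1],[0,0,0,0.9,-0.76,0.1,-1],[0,0,0,0.9,-0.76,0.1,-1],[0,0,0,0.9,-0.76,0.1,-1],[0,0,0,0.9,-0.76,0.1,-1],[0,0,0,0.9,-0.76,0.1,-1],[0,0,0,0.9,-0.76,0.1,-1]]' && python3 -m handwheel '[[0,0,0,0.9,-0.76,0.1,-1],[0,0,0,0.9,-0.76,0.1,-1],[0,0,0,0.9,-0.76,0.1,-1],[0,0,0,0.9,-0.76,0.1,-1],[0,0,0,0.9,-0.76,0.1,-1],[0,0,0,0.9,-0.76,0.1,-1],[0,0,0,0,0,0,-1],[0,0,0,0,0,0,-1]]'
cat > snap.py <<'E'
from h import *
import sys,pickle
n=sys.argv[1]
p=camera_params("wrist");im=capture("wrist");cv2.imwrite(f"pics/{n}.png",im[:,:,::-1]);pickle.dump(p,open(f"{n}.pkl","wb"))
s=bot.sense();print(s["time_s"],np.round(s["ee_pos"],4),np.round(s["orientation"],3).tolist(),np.round(s["joints"],1),s["grip_width"],np.round(s["contact_force"],1))
E
python3 snap.py w1
```

```text
time_s: 1.63
ee_pos: [0.4008, 0.4276, 0.2527]
orientation: [[0.942, 0.0, 0.337], [-0.337, 0.0, 0.942], [0.0, -1.0, 0.0]]
contact_force: [0.8, 0.3, -0.5]
grip_width: 1.003
time_s: 2.3
ee_pos: [0.5635, 0.2895, 0.2703]
orientation: [[0.94, 0.001, 0.342], [-0.342, -0.001, 0.94], [0.001, -1.0, -0.0]]
contact_force: [-1.0, 0.0, 0.7]
grip_width: 1.001
2.35 [0.5619 0.2915 0.2701] [[0.941, -0.0, 0.339], [-0.339, 0.0, 0.941], [-0.0, -1.0, -0.0]] [-38.3  22.7   9.2  87.9  -3.8  69.7  41.6] 1.0006619054654147 [-0.4  0.6  0.7]
```

View pics/w1.png

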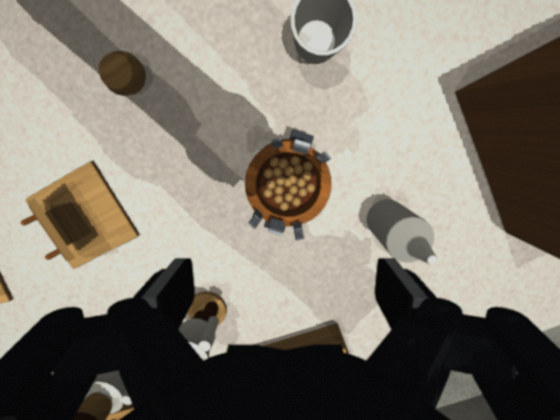

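```bash
python3 - <<'E'
import cv2
a=cv2.imread("pics/w1.png")
cv2.imwrite("pics/w1a.png",cv2.resize(a[120:250,220:350],None,fx=4.6,fy=4.6,interpolation=cv2.INTER_CUBIC))
cv2.imwrite("pics/w1b.png",cv2.resize(a[150:280,10:150],None,fx=4.5,fy=4.5,interpolation=cv2.INTER_CUBIC))
E
```

```text
(no output)
```

View pics/w1a.png

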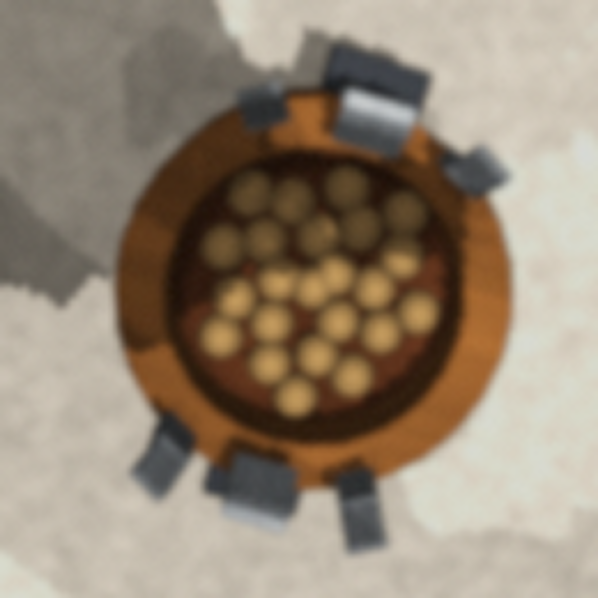

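View pics/w1b.png

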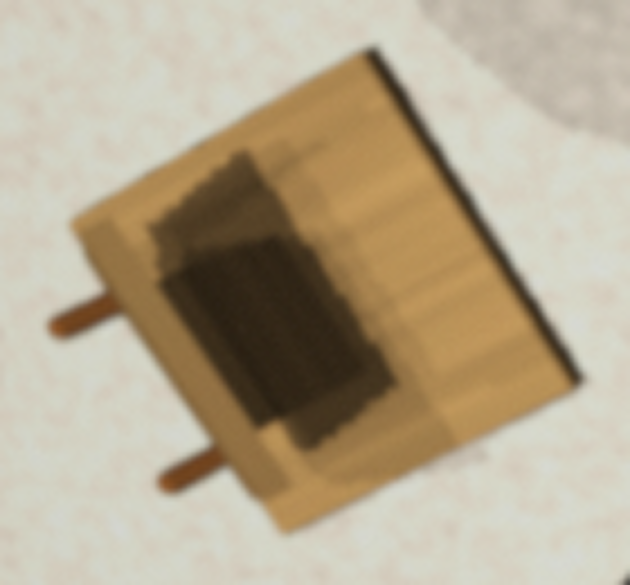

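```bash
python3 - <<'E'
from fit0 import *
import pickle
p=pickle.load(open("w1.pkl","rb"))
f=lambda x,y:(220+x/4.6-.4,120+y/4.6-.4)
c=atz(p,f(314.7,291),.07);print(c)
for q in [(117,290),(512,290),(314,90),(314,488)]:
    r=atz(p,f(*q),.07);print(np.linalg.norm(r-c))
# guides' tops 36 mm above rim
for z,pts in [(.097,[(380,90),(255,495)]),(.106,[(265,103),(480,172),(155,470),(363,525)])]:
    for q in pts:
        r=atz(p,f(*q),z)-c;print(z,np.linalg.norm(r[:2]),np.degrees(np.arctan2(r[1],r[0])))
g=lambda x,y:(10+x/4.5-.4,150+y/4.5-.4)
pl=(-.026,-.0384,.0594);pr=(.026,-.0384,.0594);tl=(-.042,.0042,.0822);tr=(.042,.0042,.0822)
for q,z in [((58,330),.0594),((167,483),.0594),((75,225),.0822),((262,500),.0822)]: print(atz(p,g(*q),z))
for q in [(372,50),(580,382)]: print(atz(p,g(*q),.01))
E
```

```text
[0.55814014 0.29688189 0.07      ]
0.04878606516435192
0.04871930532880264
0.04846226342908106
0.051016912478035
0.097 0.051294454452651995 144.3946168541152
0.097 0.0462592924823454 -37.947411996309725
0.106 0.048282599025621674 173.46585884812723
0.106 0.04784417402429759 112.66386289612625
0.106 0.050815913179544085 -66.37889379262649
0.106 0.049527860185573286 -7.267257269796191
[ 0.49208631 -0.03626401  0.0594    ]
[ 0.54331644 -0.03041415  0.0594    ]
[0.46991139 0.00676703 0.0822    ]
[0.55384399 0.0150321  0.0822    ]
[0.4499879  0.05848532 0.01      ]
[0.56515002 0.07059091 0.01      ]
```

```bash
python3 -m handwheel '[[0,0,0.26,-0.14,-0.88,0,-1],[0,0,0.26,-0.14,-0.88,0,-1],[0,0,0.26,-0.14,-0.88,0,-1],[0,0,0.26,-0.14,-0.88,0,-1],[0,0,0.26,-0.14,-0.88,0,-1],[0,0,0.26,-0.14,-0.88,0,-1]]' >/dev/null&& python3 -m handwheel '[[0,0,0.26,-0.14,-0.88,0,-1],[0,0,0.26,-0.14,-0.88,0,-1],[0,0,0.26,-0.14,-0.88,0,-1],[0,0,0.26,-0.14,-0.88,0,-1],[0,0,0.26,-0.14,-0.88,0,-1],[0,0,0,0,0,0,-1],[0,0,0,0,0,0,-1],[0,0,0,0,0,0,-1]]'
python3 snap.py w2; python3 - <<'E'
import cv2
a=cv2.imread("pics/w2.png")
cv2.imwrite("pics/w2a.png",cv2.resize(a[90:290,200:400],None,fx=3,fy=3,interpolation=cv2.INTER_CUBIC))
E
```

```text
time_s: 3.52
ee_pos: [0.5153, 0.0036, 0.2704]
orientation: [[0.99, 0.0, 0.142], [-0.142, 0.001, 0.99], [0.0, -1.0, 0.001]]
contact_force: [0.8, 1.3, -0.2]
grip_width: 0.997
3.5667 [0.5154 0.0038 0.2703] [[0.99, -0.0, 0.141], [-0.141, 0.001, 0.99], [-0.0, -1.0, 0.001]] [-18.   10.7  14.3 104.3  -2.9  65.4  79.2] 1.0002852220800287 [ 0.7  0.4 -0.2]
```

View pics/w2.png

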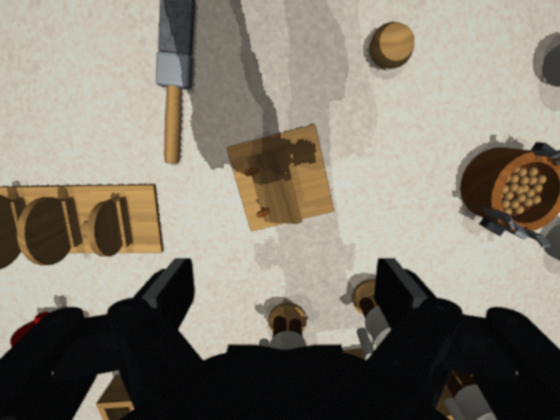

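View pics/w2a.png

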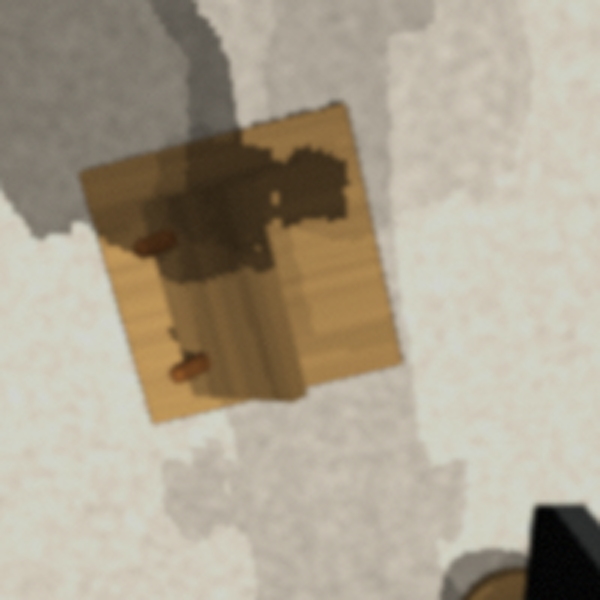

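```bash
python3 - <<'E'
from fit0 import *
import pickle
p=pickle.load(open("w2.pkl","rb"))
f=lambda x,y:(200+x/3-.35,90+y/3-.35)
pl=(-.026,-.0384,.0594);pr=(.026,-.0384,.0594);tr=(.042,.0042,.0822)
obs=[(p,f(141,246),pl),(p,f(175,375),pr),(p,f(303,398),tr)]
print(fit(obs,[.51,.006,5]))
cs=[atz(p,f(*q),.012) for q in [(80,172),(345,102),(403,362),(155,423)]]
print(np.round(cs,4),np.mean(cs,0))
h=[np.linalg.norm(cs[i]-cs[(i+1)%4]) for i in range(4)];print(h)
obs=[(p,f(80,172),(-.06,-.06,.01)),(p,f(345,102),(-.06,.06,.01)),(p,f(403,362),(.06,.06,.01)),(p,f(155,423),(.06,-.06,.01))]
print(fit(obs,[.51,.006,5]))
# canister in w2 rim: 
print(proj(p,[.558,.297,.07]),proj(p,[.563,.291,.07]))
E
```

```text
(array([5.11984074e-01, 6.02238553e-03, 7.99932767e+00]), array([[ 0.1,  0.7],
       [ 2.1, -0.8],
       [-2. , -0. ]]))
[[ 0.4611 -0.0628  0.012 ]
 [ 0.4483  0.0535  0.012 ]
 [ 0.5651  0.0664  0.012 ]
 [ 0.5779 -0.0499  0.012 ]] [0.51310395 0.00179879 0.012     ]
[np.float64(0.1169746812003868), np.float64(0.11744052457232207), np.float64(0.11698899533080624), np.float64(0.11752378801287858)]
(array([5.13605374e-01, 1.70682499e-03, 6.27184182e+00]), array([[-1.1, -0.3],
       [ 0.7, -0.9],
       [ 1. ,  0.6],
       [-0.6,  1. ]]))
[[532.40748172 190.8190739 ]] [[527.40030134 195.56240067]]
```

```bash
python3 -m handwheel '[[0,0,0,0.04,-0.92,-0.1,-1],[0,0,0,0.04,-0.92,-0.1,-1],[0,0,0,0.04,-0.92,-0.1,-1],[0,0,0,0.04,-0.92,-0.1,-1],[0,0,0,0.04,-0.92,-0.1,-1],[0,0,0,0.04,-0.92,-0.1,-1]]' >/dev/null&& python3 -m handwheel '[[0,0,0,0.04,-0.92,-0.1,-1],[0,0,0,0.04,-0.92,-0.1,-1],[0,0,0,0.04,-0.92,-0.1,-1],[0,0,0,0.04,-0.92,-0.1,-1],[0,0,0,0.04,-0.92,-0.1,-1],[0,0,0,0,0,0,-1],[0,0,0,0,0,0,-1],[0,0,0,0,0,0,-1]]'
python3 snap.py w3; python3 - <<'E'
import cv2
a=cv2.imread("pics/w3.png")
cv2.imwrite("pics/w3a.png",cv2.resize(a[90:290,180:400],None,fx=3,fy=3,interpolation=cv2.INTER_CUBIC))
E
```

```text
time_s: 4.73
ee_pos: [0.5296, -0.3, 0.2368]
orientation: [[0.99, -0.0, 0.142], [-0.142, 0.001, 0.99], [-0.001, -1.0, 0.001]]
contact_force: [-0.1, 1.1, 0.3]
grip_width: 0.998
4.7833 [ 0.5296 -0.2997  0.237 ] [[0.99, -0.0, 0.141], [-0.141, 0.001, 0.99], [-0.0, -1.0, 0.001]] [  8.1  22.4  22.9  94.7  -9.5  64.9 115.4] 1.000615127158018 [-0.3  0.5  0.7]
```

View pics/w3.png

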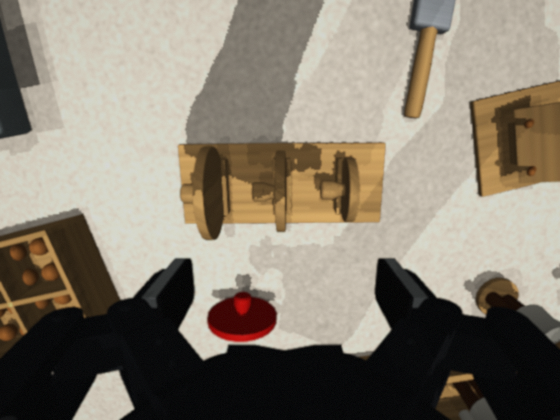

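View pics/w3a.png

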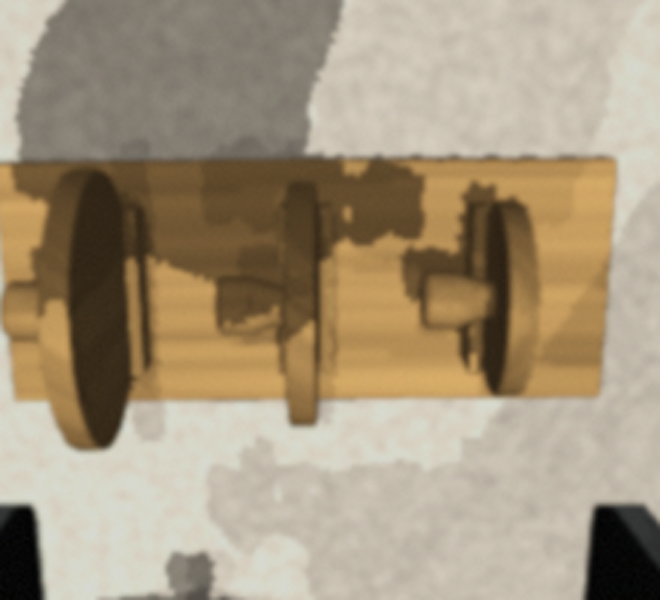

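```bash
python3 - <<'E'
from fit0 import *
import pickle
p=pickle.load(open("w3.pkl","rb"))
f=lambda x,y:(180+x/3-.35,90+y/3-.35)
print("top",atz(p,f(301,303),.098))
print("ends",atz(p,f(300,182),.06),atz(p,f(303,425),.06), "thk ends",atz(p,f(290,425),.06)-atz(p,f(316,425),.06))
for x in (283,320): print(atz(p,f(x,303),.098))
cs=[atz(p,f(*q),.01) for q in [(615,157),(600,397)]];print(cs)
b=.05
obs=[(p,f(615,157),(-b,.125,.01)),(p,f(600,397),(b,.125,.01)),(p,(180,144.5),(-b,-.125,.01)),(p,f(15,400),(b,-.125,.01))]
print(fit(obs,[.53,-.3,-8]))
E
```

```text
top [ 0.51830576 -0.30117219  0.098     ]
ends [ 0.48388516 -0.29693537  0.06      ] [ 0.57104061 -0.30858024  0.06      ] thk ends [-0.00135413 -0.00946333  0.        ]
[ 0.51750954 -0.30673828  0.098     ]
[ 0.51914533 -0.29529675  0.098     ]
[array([ 0.49467633, -0.17285734,  0.01      ]), array([ 0.59354693, -0.18503793,  0.01      ])]
(array([ 0.52801739, -0.30083146, -7.70711616]), array([[ 2.2,  0.2],
       [ 1.1,  0.4],
       [-3. , -0.8],
       [-0.2,  0.9]]))
```

```bash
python3 -m handwheel '[[0,0,0,-0.07,-0.08,-0.5,0],[0,0,0,0,0,-1,0],[0,0,0,0,0,-1,0],[0,0,0,0,0,-1,0],[0,0,0,0,0,-0.8,0],[0,0,0,0,0,-0.7,0],[0,0,0,0,0,-0.5,0],[0,0,0,0,0,0,0]]' 
python3 snap.py w4
```

```text
time_s: 5.45
ee_pos: [0.5256, -0.3011, 0.0692]
orientation: [[0.99, -0.004, 0.141], [-0.141, 0.003, 0.99], [-0.005, -1.0, 0.002]]
contact_force: [-0.6, 0.4, -1.1]
grip_width: 0.501
5.5 [ 0.5264 -0.302   0.0711] [[0.99, -0.002, 0.141], [-0.141, 0.002, 0.99], [-0.003, -1.0, 0.002]] [ 11.3  32.9  19.4 103.4 -14.5  46.3 119.8] 0.5001457532936587 [-0.1 -0.5 -0.1]
```

View pics/w4.png

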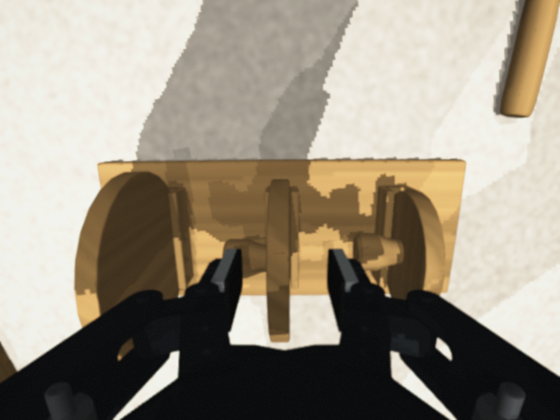

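```bash
python3 -m handwheel '[[0,0,0,0.03,-0.05,0,0.2],[0,0,0,0,0,0,0.6],[0,0,0,0,0,0,1],[0,0,0,0,0,0,1],[0,0,0,0,0,0,1],[0,0,0,0,0,0,1]]' 50
python3 snap.py w5
```

```text
time_s: 6.0
ee_pos: [0.5288, -0.3047, 0.0738]
orientation: [[0.99, 0.002, 0.143], [-0.143, 0.001, 0.99], [0.002, -1.0, 0.001]]
contact_force: [0.9, 3.7, 5.4]
grip_width: 0.107
6.05 [ 0.5288 -0.3048  0.0738] [[0.99, 0.002, 0.143], [-0.143, 0.001, 0.99], [0.002, -1.0, 0.001]] [ 11.5  32.9  19.5 103.  -14.6  46.5 120. ] 0.1078260240788142 [0.7 5.  6. ]
```

View pics/w5.png

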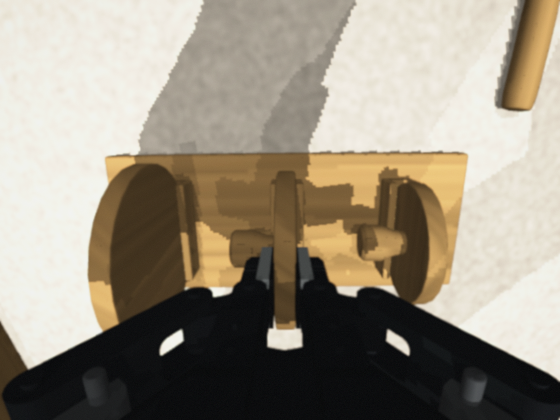

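```bash
python3 -m handwheel '[[0,0,0,0,0,0.2,1],[0,0,0,0,0,0.5,1],[0,0,0,0,0,1,1],[0,0,0,0,0,1,1],[0,0,0,0,0,1,1],[0,0,0,0,0,1,1],[0,0,0,0,0,1,1],[0,0,0,0,0,1,1]]' && python3 -m handwheel '[[0,0,0,-0.02,0.5,0,1],[0,0,0,-0.05,0.85,0,1],[0,0,0,-0.05,0.85,0,1],[0,0,0,-0.05,0.85,0,1],[0,0,0,-0.05,0.85,0,1],[0,0,0,-0.05,0.85,0,1],[0,0,0,-0.05,0.85,0,1],[0,0,0,-0.05,0.85,0,1]]'
python3 snap.py w6; python3 - <<'E'
from h import *
cv2.imwrite("pics/d6.png",capture("side")[:,:,::-1])
E
```

```text
time_s: 6.72
ee_pos: [0.5269, -0.3063, 0.2757]
orientation: [[0.989, 0.001, 0.145], [-0.145, -0.001, 0.989], [0.001, -1.0, -0.001]]
contact_force: [0.6, -0.4, -1.1]
grip_width: 0.102
time_s: 7.38
ee_pos: [0.5159, -0.1118, 0.2741]
orientation: [[0.99, 0.001, 0.145], [-0.145, -0.0, 0.99], [0.001, -1.0, -0.0]]
contact_force: [0.5, -0.6, -0.4]
grip_width: 0.102
7.4333 [ 0.5162 -0.1057  0.2739] [[0.99, 0.0, 0.139], [-0.139, 0.003, 0.99], [-0.0, -1.0, 0.003]] [ -9.2  11.8  18.6 102.7  -4.3  66.1  92.7] 0.10877210078104992 [-0.5  5.6 -2.2]
```

View pics/w6.png

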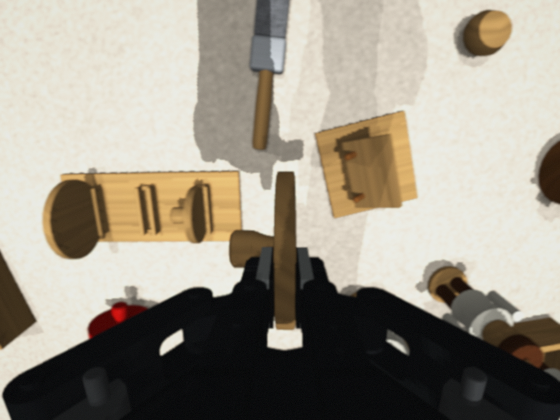

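View pics/d6.png

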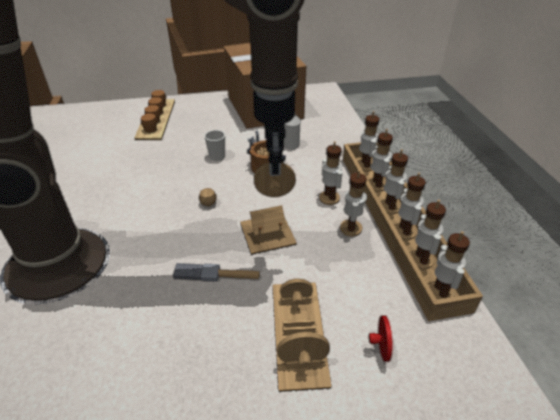

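```bash
python3 -m handwheel '[[0,0,0.88,0,0,0,1],[0,0,0.88,0,0,0,1],[0,0,0.88,0,0,0,1],[0,0,0.88,0,0,0,1],[0,0,0,0,0,0,1],[0,0,0,0,0,0,1]]' && python3 -m handwheel '[[-0.93,-0.1,0,0,0.2,0,1],[-0.93,-0.1,0,0,0.2,0,1],[-0.93,-0.1,0,0,0.2,0,1],[-0.93,-0.1,0,0,0.2,0,1],[-0.93,-0.1,0,0,0.2,0,1],[-0.93,-0.1,0,0,0.2,0,1],[0,0,0,0,0,0,1]]'; python3 -m handwheel '[[-0.93,-0.1,0,0,0.2,0,1],[-0.93,-0.1,0,0,0.2,0,1],[-0.93,-0.1,0,0,0.2,0,1],[-0.93,-0.1,0,0,0.2,0,1],[-0.93,-0.1,0,0,0.2,0,1],[-0.93,-0.1,0,0,0.2,0,1],[0,0,0,0,0,0,1],[0,0,0,0,0,0,1]]'
python3 snap.py w7;
```

```text
time_s: 7.98
ee_pos: [0.5163, -0.1133, 0.2737]
orientation: [[0.995, 0.001, -0.098], [0.098, -0.0, 0.995], [0.001, -1.0, -0.0]]
contact_force: [0.4, -0.5, -1.3]
grip_width: 0.107
time_s: 8.57
ee_pos: [0.5165, -0.0727, 0.2725]
orientation: [[0.994, 0.042, -0.097], [0.106, -0.381, 0.918], [0.002, -0.923, -0.384]]
contact_force: [0.8, 1.8, -1.1]
grip_width: 0.109
time_s: 9.23
ee_pos: [0.5163, -0.0403, 0.2727]
orientation: [[0.995, 0.074, -0.071], [0.103, -0.701, 0.706], [0.002, -0.71, -0.705]]
contact_force: [0.6, -0.6, 0.2]
grip_width: 0.108
9.2833 [ 0.5164 -0.0413  0.2733] [[0.995, 0.074, -0.069], [0.101, -0.701, 0.706], [0.004, -0.71, -0.704]] [-37.8  18.1  12.4 109.1  39.4  75.1  52.1] 0.1080484169516118 [ 0.8 -0.4 -0.6]
```

View pics/w7.png

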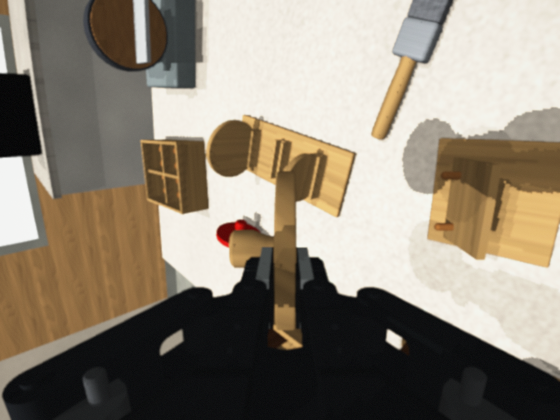

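```bash
python3 -m handwheel '[[0,0,0,0,0.13,-0.87,1],[0,0,0,0,0.13,-0.87,1],[0,0,0,0,0.13,-0.87,1],[0,0,0,0,0.13,-0.87,1],[0,0,0,0,0.13,-0.87,1],[0,0,0,0,0,0,1],[0,0,0,0,0,0,1],[0,0,0,0,0,0,1]]'
python3 snap.py w8; python3 - <<'E'
from h import *
for c in("side","scene"):
  im=capture(c)[:,:,::-1]
  x,y=(200,150) if c=="side" else (200,160)
  cv2.imwrite(f"pics/{c}8.png",cv2.resize(im[y:y+120,x:x+140],None,fx=5,fy=5,interpolation=cv2.INTER_CUBIC))
E
```

```text
time_s: 9.95
ee_pos: [0.5171, -0.0221, 0.1445]
orientation: [[0.995, 0.075, -0.067], [0.101, -0.702, 0.705], [0.006, -0.709, -0.706]]
contact_force: [-0.5, 0.3, -0.4]
grip_width: 0.106
10.0 [ 0.5172 -0.0218  0.1447] [[0.995, 0.076, -0.067], [0.101, -0.701, 0.706], [0.006, -0.709, -0.705]] [-38.5  29.4  11.4 113.7  40.5  63.4  40.9] 0.10631055926587843 [ 0.1 -0.3 -0.5]
```

View pics/w8.png

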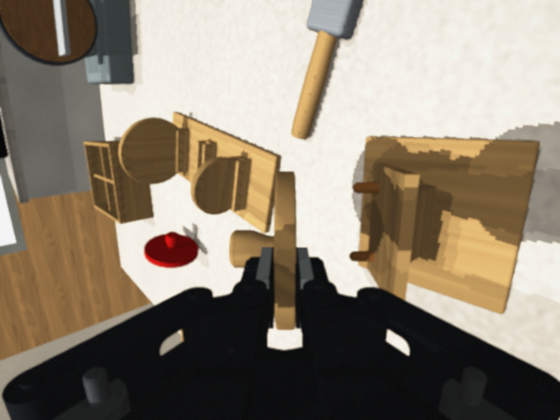

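View pics/side8.png

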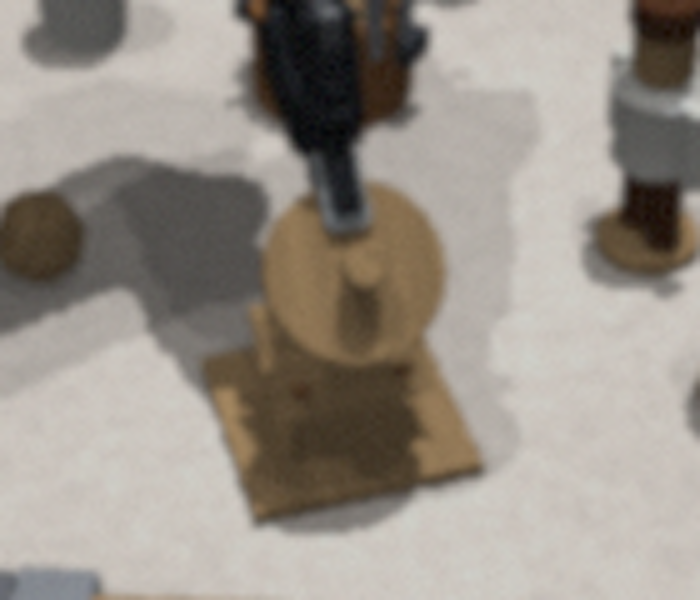

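View pics/scene8.png

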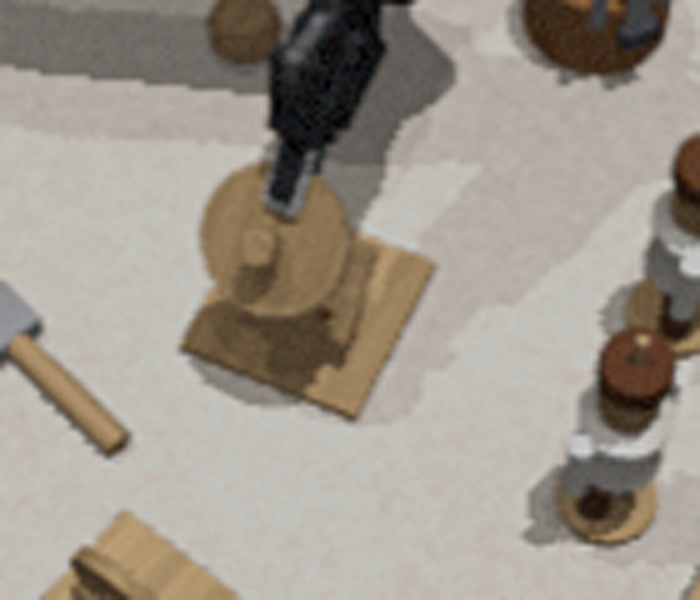

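```bash
python3 - <<'E'
from fit0 import *
import pickle
p=pickle.load(open("w8.pkl","rb"))
T=np.array([.513,.005,0])
pl=(-.026,-.0384,.0594);pr=(.026,-.0384,.0594);tl=(-.042,.0042,.0822);tr=(.042,.0042,.0822)
for l in (pl,pr,tl,tr): print(proj(p,R(6.2)@np.array(l)+T))
a=cv2.imread("pics/w8.png")
cv2.imwrite("pics/w8a.png",cv2.resize(a[120:320,220:440],None,fx=3.2,fy=3,interpolation=cv2.INTER_CUBIC))
E
```

```text
[[356.63266928 186.59565766]]
[[352.90146146 255.06079395]]
[[403.03943599 173.16792474]]
[[389.98378743 308.17207723]]
```

View pics/w8a.png

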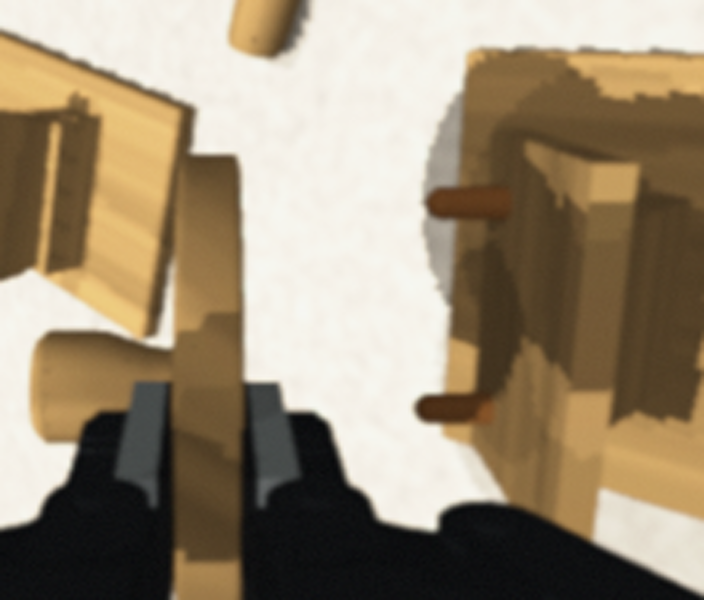

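```bash
python3 -m handwheel '[[0,0,0,-0.03,0.27,-0.3,1],[0,0,0,-0.03,0.27,-0.3,1],[0,0,0,-0.03,0.27,-0.3,1],[0,0,0,-0.03,0.27,-0.3,1],[0,0,0,-0.03,0.26,-0.3,1],[0,0,0,0,0,0,1],[0,0,0,0,0,0,1]]'
python3 snap.py w9; python3 - <<'E'
import cv2
a=cv2.imread("pics/w9.png")
cv2.imwrite("pics/w9a.png",cv2.resize(a[120:320,220:440],None,fx=3.2,fy=3,interpolation=cv2.INTER_CUBIC))
E
```

```text
time_s: 10.68
ee_pos: [0.5119, 0.0184, 0.0983]
orientation: [[0.995, 0.075, -0.071], [0.103, -0.706, 0.701], [0.003, -0.705, -0.71]]
contact_force: [0.4, -1.9, 9.6]
grip_width: 0.105
10.7333 [0.5119 0.0184 0.0984] [[0.995, 0.075, -0.07], [0.103, -0.705, 0.701], [0.003, -0.705, -0.709]] [-41.2  34.9   9.9 112.7  39.3  62.1  35.9] 0.10583766492397 [ 0.4 -2.7  8.8]
```

View pics/w9a.png

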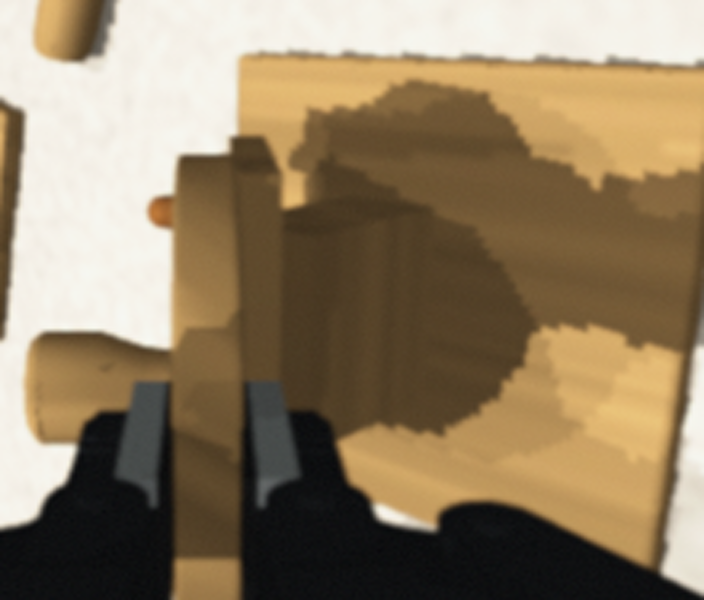

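```bash
python3 -m handwheel '[[0,0,0,0,-0.04,-0.01,1],[0,0,0,0,-0.03,-0.02,1],[0,0,0,0,0,0,1]]'; python3 -m handwheel '[[0,0,0,0,-0.05,-0.05,1],[0,0,0,0,0,0,1]]'
```

```text
time_s: 10.98
ee_pos: [0.5119, 0.0167, 0.0969]
orientation: [[0.995, 0.075, -0.071], [0.103, -0.704, 0.703], [0.003, -0.706, -0.708]]
contact_force: [1.6, -2.5, 3.9]
grip_width: 0.102
time_s: 11.15
ee_pos: [0.5123, 0.0158, 0.0959]
orientation: [[0.995, 0.076, -0.07], [0.104, -0.703, 0.703], [0.004, -0.707, -0.707]]
contact_force: [1.1, -0.2, 8.6]
grip_width: 0.105
```

```bash
python3 -m handwheel '[[0,0,0,0,0,0,0.7],[0,0,0,0,0,0,0.5],[0,0,0,0,0,0,0.2],[0,0,0,0,0,0,0.2],[0,0,0,0,0,0,0.2]]';python3 snap.py w10; python3 - <<'E'
from h import *
for c in("side","scene"):
  im=capture(c)[:,:,::-1]
  x,y=(200,150) if c=="side" else (200,160)
  cv2.imwrite(f"pics/{c}10.png",cv2.resize(im[y:y+120,x:x+140],None,fx=5,fy=5,interpolation=cv2.INTER_CUBIC))
E
```

```text
time_s: 11.57
ee_pos: [0.5118, 0.016, 0.0951]
orientation: [[0.995, 0.075, -0.071], [0.103, -0.702, 0.705], [0.004, -0.708, -0.706]]
contact_force: [-0.7, 0.5, -0.1]
grip_width: 0.401
11.6167 [0.5118 0.0159 0.0952] [[0.995, 0.075, -0.071], [0.103, -0.702, 0.705], [0.004, -0.708, -0.706]] [-40.9  35.   10.  113.   39.4  61.4  35.8] 0.39774227434633364 [-0.2 -0.5 -1. ]
```

View pics/w10.png

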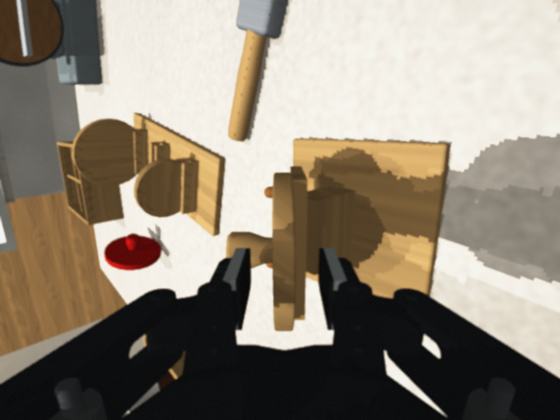

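View pics/side10.png

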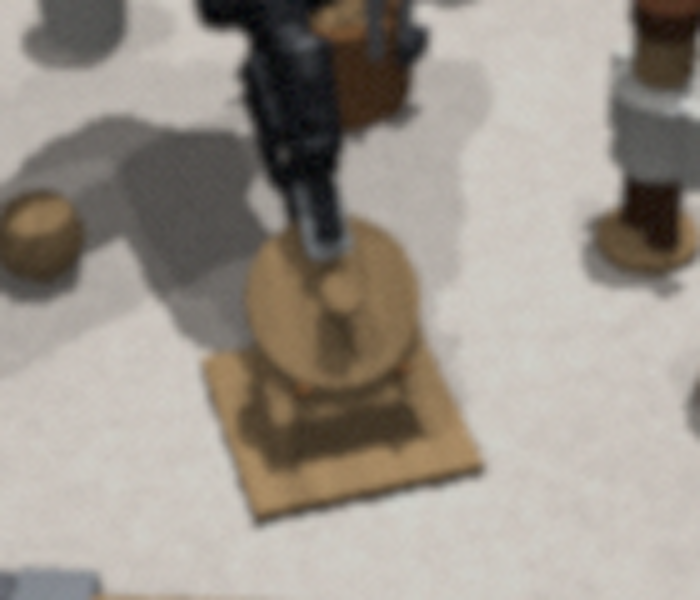

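```bash
python3 -m handwheel '[[0,0,0,-0.03,0.25,0.25,0.2],[0,0,0,-0.05,0.5,0.5,0.2],[0,0,0,-0.05,0.5,0.5,0.2],[0,0,0,-0.05,0.5,0.5,0.2],[0.9,0.09,0,0,0,0.9,0.2],[0.9,0.09,0,0,0,0.9,0.2],[0.95,0.1,0,0,0,0.9,0.2],[0.95,0.1,0,0,-0.2,0.5,0.2]]';  python3 -m handwheel '[[0.95,0.1,0,0.02,-0.2,0,0.2],[0.95,0.1,0,0.02,-0.2,0,0.2],[0.95,0.1,0,0.02,-0.2,0,0.2],[0.95,0.1,0,0.02,-0.2,0,0.2],[0.95,0.1,0,0.02,-0.2,0,0.2],[0.95,0.1,0,0.02,-0.2,0,0.2],[0.95,0.1,0,0.02,-0.2,0,0.2],[0.95,0.1,0,0.02,-0.2,0,0.2]]'; python3 -m handwheel '[[0.95,0.1,0,0.02,-0.2,0,0.2],[0.95,0.1,0,0.02,-0.2,0,0.2],[0.95,0.1,0,0.02,-0.2,0,0.2],[0.95,0.1,0,0.02,-0.2,0,0.2],[0,0,0,0,0,0,0.2],[0,0,0,0,0,0,0.2]]';python3 snap.py w11
```

```text
time_s: 12.38
ee_pos: [0.5072, 0.0645, 0.2473]
orientation: [[0.994, 0.059, -0.088], [0.105, -0.492, 0.864], [0.008, -0.869, -0.496]]
contact_force: [0.8, 1.3, 0.2]
grip_width: 0.4
time_s: 13.05
ee_pos: [0.5114, 0.0146, 0.2452]
orientation: [[0.995, 0.003, -0.102], [0.101, 0.014, 0.995], [0.004, -1.0, 0.014]]
contact_force: [1.1, 0.8, -0.0]
grip_width: 0.397
time_s: 13.55
ee_pos: [0.5136, -0.0107, 0.2441]
orientation: [[0.995, -0.026, -0.094], [0.098, 0.271, 0.958], [0.0, -0.962, 0.272]]
contact_force: [-0.5, 0.5, -0.1]
grip_width: 0.403
13.6 [ 0.5136 -0.0093  0.2441] [[0.995, -0.027, -0.096], [0.1, 0.271, 0.957], [0.0, -0.962, 0.272]] [ -2.3  14.5  10.2 104.8 -19.7  65.9 112.2] 0.4051263208099559 [0.1 0.6 0.4]
```

```bash
python3 -m handwheel '[[0.91,0.09,0,0.02,-0.2,0,0.2],[0.91,0.09,0,0.02,-0.2,0,0.2],[0.91,0.09,0,0.02,-0.2,0,0.2],[0.91,0.09,0,0.02,-0.2,0,0.2],[0.91,0.09,0,0.02,-0.2,0,0.2],[0.91,0.09,0,0.02,-0.2,0,0.2],[0.91,0.09,0,0.02,-0.2,0,0.2],[0.91,0.09,0,0,0,0,0.2]]'; python3 -m handwheel '[[0,0,0,0,0,0,0.2],[0,0,0,0,0,0,0.2]]';python3 snap.py w11
```

```text
time_s: 14.27
ee_pos: [0.5181, -0.0511, 0.2444]
orientation: [[0.995, -0.071, -0.073], [0.102, 0.706, 0.701], [0.002, -0.705, 0.709]]
contact_force: [-0.5, 0.1, 0.2]
grip_width: 0.397
time_s: 14.43
ee_pos: [0.5177, -0.0507, 0.2433]
orientation: [[0.995, -0.072, -0.071], [0.101, 0.704, 0.703], [-0.001, -0.707, 0.707]]
contact_force: [0.9, -0.1, 0.3]
grip_width: 0.396
14.4833 [ 0.5179 -0.0503  0.244 ] [[0.995, -0.071, -0.073], [0.102, 0.704, 0.703], [0.001, -0.707, 0.707]] [ 17.4  28.    9.4  98.3 -41.1  85.  138. ] 0.4013910113237548 [-0.1  0.2  1.2]
```

View pics/w11.png

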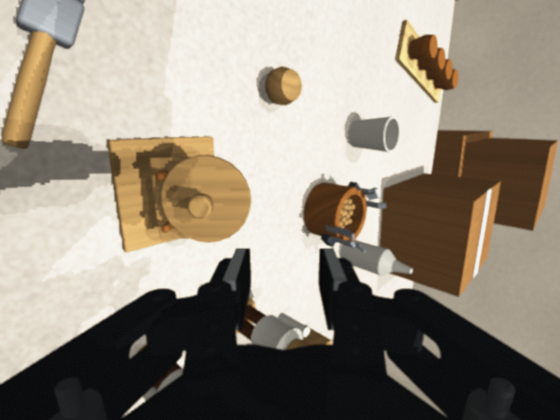

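```bash
python3 - <<'E'
from fit0 import *
import pickle
p=pickle.load(open("w11.pkl","rb"))
r=np.array([.5134,.0015,.0815]);n=np.array([.076,-.703,.707])
print(proj(p,np.array([r+.005*n,r+.031*n])))
ex=R(6.2)@[1,0,0];up=np.cross(n,ex)
# disc top outline
ang=np.linspace(0,2*np.pi,60)
pts=r+.005*n+.044*(np.cos(ang)[:,None]*ex+np.sin(ang)[:,None]*up)
im=cv2.imread("pics/w11.png");im=cv2.resize(im[120:280,100:280],None,fx=4,fy=3.7,interpolation=cv2.INTER_CUBIC)
for P0 in np.vstack([proj(p,pts)]): cv2.circle(im,(int((P0[0]-100+.5)*4),int((P0[1]-120+.5)*3.7)),1,(0,0,255),-1)
pts=r+.031*n+.011*(np.cos(ang)[:,None]*ex+np.sin(ang)[:,None]*up)
for P0 in np.vstack([proj(p,pts)]): cv2.circle(im,(int((P0[0]-100+.5)*4),int((P0[1]-120+.5)*3.7)),1,(255,0,0),-1)
cv2.imwrite("pics/w11a.png",im)
E
```

```text
[[203.86728205 201.19640157]
 [196.5233976  208.04503285]]
```

View pics/w11a.png

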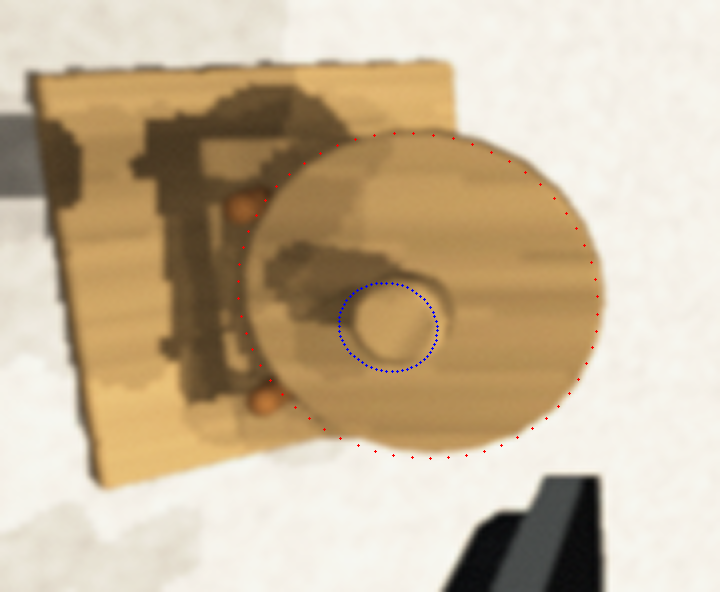

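```bash
python3 -m handwheel '[[0,0,0,-0.015,0.14,-0.87,0.2],[0,0,0,-0.015,0.14,-0.87,0.2],[0,0,0,-0.015,0.14,-0.87,0.2],[0,0,0,-0.015,0.14,-0.87,0.2],[0,0,0,-0.015,0.14,-0.87,0.2],[0,0,0,0,0,0,0.2],[0,0,0,0,0,0,0.2],[0,0,0,0,0,0,0.2]]'; python3 snap.py w12
```

```text
time_s: 15.15
ee_pos: [0.5164, -0.0303, 0.1152]
orientation: [[0.995, -0.069, -0.074], [0.101, 0.704, 0.703], [0.003, -0.707, 0.707]]
contact_force: [0.5, -0.3, 0.5]
grip_width: 0.398
15.2 [ 0.5167 -0.0307  0.1154] [[0.995, -0.068, -0.074], [0.1, 0.704, 0.703], [0.004, -0.707, 0.707]] [ 17.3  36.7   7.4 104.3 -44.7  72.8 147. ] 0.39975713359282333 [ 0.3 -0.6 -0.8]
```

View pics/w12.png

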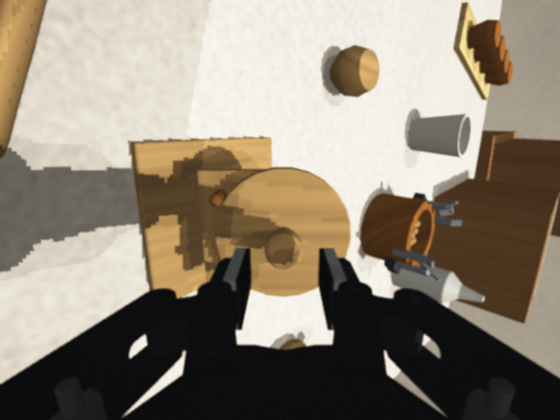

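```bash
python3 -m handwheel '[[0,0,0,-0.03,0.25,-0.25,0.2],[0,0,0,-0.03,0.25,-0.25,0.2],[0,0,0,-0.03,0.23,-0.23,0.2],[0,0,0,-0.03,0.14,-0.14,0.2],[0,0,0,0,0.05,-0.06,0.2],[0,0,0,0,0,0,0.2],[0,0,0,0,0,0,0.2]]'; python3 snap.py w13
```

```text
time_s: 15.78
ee_pos: [0.512, -0.0032, 0.0854]
orientation: [[0.995, -0.069, -0.071], [0.099, 0.705, 0.702], [0.001, -0.706, 0.708]]
contact_force: [0.1, 0.5, 0.0]
grip_width: 0.404
15.8333 [ 0.5122 -0.0034  0.0854] [[0.995, -0.069, -0.071], [0.099, 0.705, 0.703], [0.001, -0.706, 0.708]] [ 15.9  38.3   6.  107.  -46.9  68.5 148.5] 0.40443728144382185 [-0.1  0.4 -0.6]
```

View pics/w13.png

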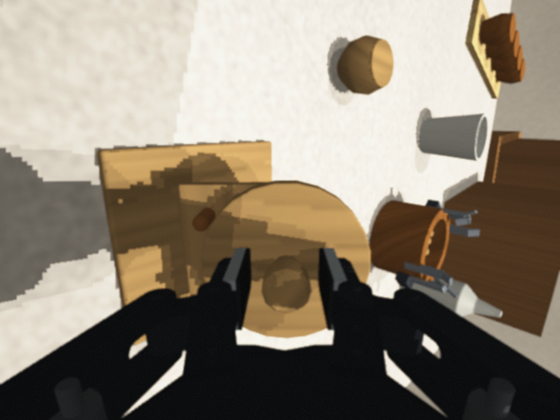

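```bash
python3 -m handwheel '[[0,0,0,0,0,0,0.4],[0,0,0,0,0,0,0.6],[0,0,0,0,0,0,1],[0,0,0,0,0,0,1],[0,0,0,0,0,0,1]]' 60; python3 snap.py w14
```

```text
time_s: 16.25
ee_pos: [0.5126, -0.0032, 0.0861]
orientation: [[0.995, -0.068, -0.072], [0.099, 0.705, 0.702], [0.003, -0.706, 0.709]]
contact_force: [0.8, -0.5, 5.2]
grip_width: 0.235
16.3 [ 0.5126 -0.0032  0.0861] [[0.995, -0.068, -0.072], [0.099, 0.705, 0.702], [0.003, -0.706, 0.709]] [ 15.9  38.3   6.  107.  -46.9  68.6 148.5] 0.23298202340241114 [ 1.2 -0.3  5.3]
```

View pics/w14.png

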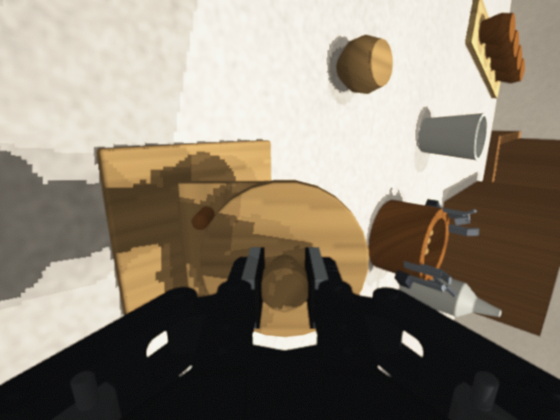

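```bash
python3 -m handwheel '[[0,0,0,0.02,-0.15,0.16,1],[0,0,0,0.03,-0.3,0.32,1],[0,0,0,0.04,-0.35,0.36,1],[0,0,0,0.04,-0.35,0.36,1],[0,0,0,0.04,-0.35,0.4,1],[-0.93,-0.1,0,0,0,0.9,1],[-0.93,-0.1,0,0,0,0.9,1],[-0.93,-0.1,0,0,0,0.9,1]]'; python3 -m handwheel '[[-0.93,-0.1,0,0,0,0.9,1],[-0.93,-0.1,0,0,0,0.9,1],[-0.93,-0.1,0,0,0,0,1],[-0.93,-0.1,0,0,0,0,1],[-0.93,-0.1,0,0,0,0,1],[-0.93,-0.1,0,0,0,0,1],[-0.93,-0.1,0,0,0,0,1],[-0.93,-0.1,0,0,0,0,1]]'; python3 -m handwheel '[[-0.93,-0.1,0,0,0,0,1],[0,0,0,0,0,0,1],[0,0,0,0,0,0,1]]';python3 snap.py w15
```

```text
time_s: 16.97
ee_pos: [0.5168, -0.0504, 0.2154]
orientation: [[0.995, -0.052, -0.081], [0.096, 0.552, 0.829], [0.002, -0.833, 0.554]]
contact_force: [0.5, -0.1, -0.1]
grip_width: 0.235
time_s: 17.63
ee_pos: [0.5171, -0.0498, 0.2696]
orientation: [[0.995, 0.001, -0.1], [0.1, 0.065, 0.993], [0.007, -0.998, 0.064]]
contact_force: [-0.9, 0.8, -1.2]
grip_width: 0.234
time_s: 17.88
ee_pos: [0.5169, -0.048, 0.269]
orientation: [[0.995, 0.006, -0.104], [0.104, 0.005, 0.995], [0.006, -1.0, 0.005]]
contact_force: [-0.4, -0.5, -0.1]
grip_width: 0.236
17.9333 [ 0.5169 -0.0489  0.2688] [[0.995, 0.006, -0.102], [0.102, 0.005, 0.995], [0.006, -1.0, 0.005]] [-10.7  11.   12.8 104.1  -3.   64.9  99. ] 0.2389934195456625 [-0.8 -0.  -1.5]
```

View pics/w15.png

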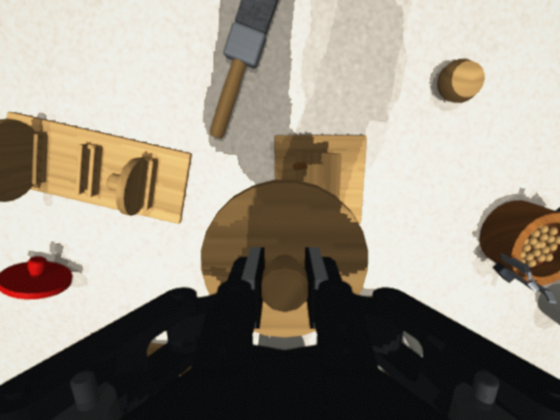

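```bash
python3 -m handwheel '[[0,0,-0.9,-0.11,0.5,0,1],[0,0,-0.98,-0.11,0.72,0,1],[0,0,-0.98,-0.11,0.72,0,1],[0,0,-0.98,-0.11,0.72,0,1],[0,0,-0.98,-0.11,0.72,0,1],[0,0,-0.98,-0.11,0.72,0,1]]'; python3 -m handwheel '[[0,0,-0.98,-0.11,0.72,0,1],[0,0,-0.98,-0.11,0.72,0,1],[0,0,-0.98,-0.11,0.72,0,1],[0,0,-0.98,-0.11,0.72,0,1],[0,0,-0.98,-0.11,0.72,0,1],[0,0,0,0,0,0,1],[0,0,0,0,0,0,1],[0,0,0,0,0,0,1]]';python3 snap.py w16; python3 - <<'E'
from h import *
for q in ["canister"]: print(spotter.search_frame("wrist",q)[:2])
E
```

```text
time_s: 18.43
ee_pos: [0.4973, 0.074, 0.2685]
orientation: [[0.953, 0.006, 0.304], [-0.304, 0.002, 0.953], [0.005, -1.0, 0.004]]
contact_force: [0.6, 0.4, 0.2]
grip_width: 0.233
time_s: 19.1
ee_pos: [0.4814, 0.181, 0.2684]
orientation: [[0.799, 0.006, 0.602], [-0.602, -0.001, 0.799], [0.006, -1.0, 0.003]]
contact_force: [-0.2, -0.1, 0.6]
grip_width: 0.233
19.15 [0.4814 0.1809 0.2684] [[0.798, 0.007, 0.602], [-0.602, -0.001, 0.798], [0.006, -1.0, 0.003]] [-32.9  10.5   7.8 104.5  -1.3  64.8  28.3] 0.23855997462319176 [-0.1 -0.9 -0.8]
[{'extent': [352.3, 125.8, 452.9, 236.7], 'score': 0.95}]
```

View pics/w16.png

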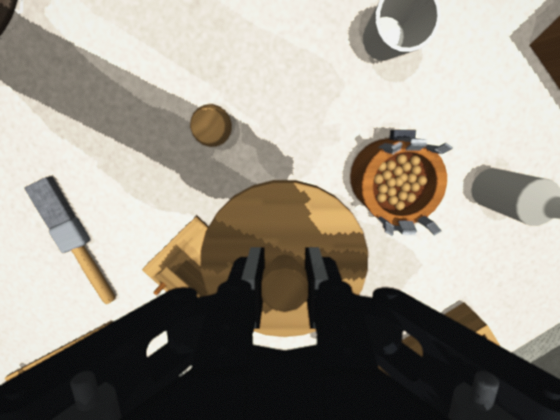

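```bash
python3 - <<'E'
from fit0 import *
import pickle
p=pickle.load(open("w16.pkl","rb"))
im=cv2.imread("pics/w16.png")
z=5
im=cv2.resize(im[120:240,340:470],None,fx=z,fy=z,interpolation=cv2.INTER_CUBIC)
cv2.imwrite("pics/w16r.png",im)
a=np.linspace(0,2*np.pi,70)
for (cx,cy),col in [((.560,.294),(255,0,0))]:
  for rr in (.05,):
    for q in proj(p,np.stack([cx+rr*np.cos(a),cy+rr*np.sin(a),0*a+.07],1)): cv2.circle(im,(int((q[0]-340+.5)*z),int((q[1]-120+.5)*z)),1,col,-1)
  for t in (-37,143):
    t=np.radians(t)
    for q in proj(p,np.array([[cx+.0475*np.cos(t),cy+.0475*np.sin(t),.097]])): cv2.circle(im,(int((q[0]-340+.5)*z),int((q[1]-120+.5)*z)),3,(0,255,0),-1)
  for t in (-7,113,173,293):
    t=np.radians(t)
    for q in proj(p,np.array([[cx+.05*np.cos(t),cy+.05*np.sin(t),.106]])): cv2.circle(im,(int((q[0]-340+.5)*z),int((q[1]-120+.5)*z)),3,(0,0,255),-1)
cv2.imwrite("pics/w16a.png",im)
E
```

```text
(no output)
```

View pics/w16a.png

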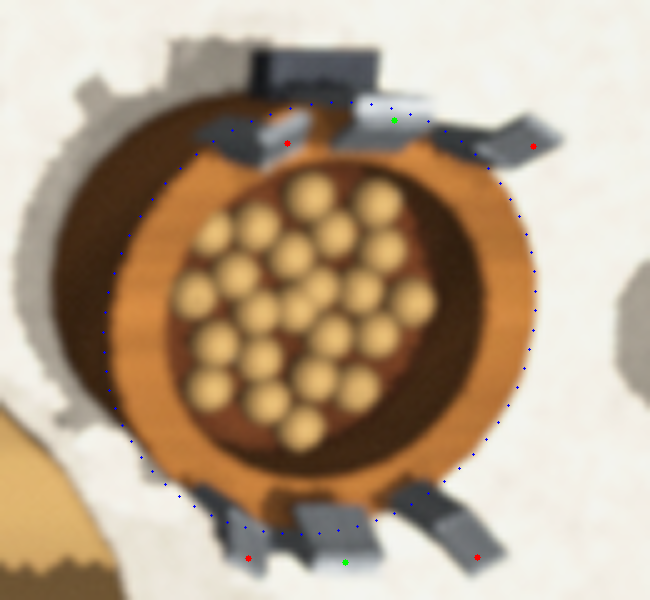

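View pics/w16r.png

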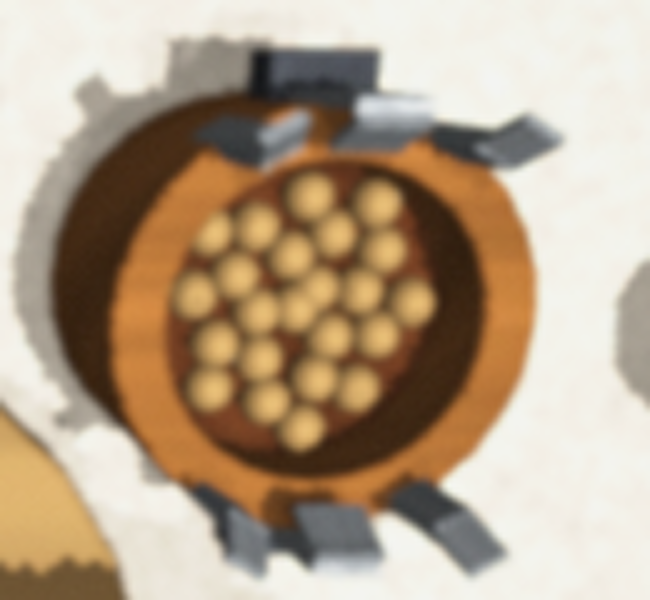

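```bash
cat > rim.py <<'E'
from fit0 import *
import pickle,sys
n=sys.argv[1];c=np.array([.5597,.2952]);yaw=-37
p=pickle.load(open(n+".pkl","rb"));im=cv2.GaussianBlur(cv2.imread(f"pics/{n}.png"),(0,0),.7).astype(np.float32)
for it in range(4):
    A=[];b=[]
    for d in range(0,360,3):
        if min(abs((d-yaw-k+180)%360-180) for k in (0,180,30,150,210,330))<14: continue
        t=np.radians(d);rs=np.arange(.042,.057,.0002)
        q=proj(p,np.stack([c[0]+rs*np.cos(t),c[1]+rs*np.sin(t),0*rs+.07],1)).astype(np.float32)
        v=cv2.remap(im,q[None,:,0],q[None,:,1],cv2.INTER_LINEAR)[0]
        o=v[:,2]-v[:,0] # red-blue
        g=np.gradient(o);i=np.argmin(g)
        if g[i]>-.8: continue
        A.append([np.cos(t),np.sin(t),1]);b.append(rs[i])
    A=np.array(A);b=np.array(b);w=np.ones(len(b))
    for k in range(10):
        x=np.linalg.lstsq(A*w[:,None],b*w,rcond=None)[0];w=1/np.maximum(.0006,abs(A@x-b))**.5*.02
    c=c+x[:2]
    print(c,x[2],len(b),np.round(np.median(abs(A@x-b))*1e3,2))
E
for n in w1 w2 w16; do echo $n; python3 rim.py $n; done
```

```text
w1
[0.56017874 0.29583546] 0.048645934651520034 66 0.24
[0.56023653 0.29579164] 0.0485976166815745 66 0.21
[0.5601208 0.2959047] 0.048636173724443184 66 0.23
[0.56007216 0.29589952] 0.04869308200653677 66 0.27
w2
[0.56018075 0.29420588] 0.04905193577848985 55 0.4
[0.56037531 0.29414293] 0.04901613165080944 56 0.42
[0.56036849 0.29404646] 0.04898446297012582 56 0.47
[0.5604122  0.29406826] 0.04898908128853307 56 0.36
w16
[0.55962364 0.29508697] 0.04895127545192962 66 0.18
[0.55963703 0.29507117] 0.049077689564214225 66 0.27
[0.55968427 0.29500601] 0.049004411836047986 66 0.23
[0.55965712 0.29503052] 0.04902100075691708 66 0.24
```

```bash
python3 - <<'E'
from fit0 import *
import pickle
p=pickle.load(open("w16.pkl","rb"))
s=bot.sense();Rt=np.array(s["orientation"]);tcp=np.array(s["ee_pos"])
im=cv2.imread("pics/w16.png")
im2=cv2.resize(im[170:350,190:380],None,fx=4,fy=3.3,interpolation=cv2.INTER_CUBIC)
a=np.linspace(0,2*np.pi,80)
for off,col in [(-.0015,(0,0,255))]:
    c=tcp+[0,0,off]
    for q in proj(p,np.stack([c[0]+.044*np.cos(a),c[1]+.044*np.sin(a),0*a+c[2]],1)): cv2.circle(im2,(int((q[0]-190+.5)*4),int((q[1]-170+.5)*3.3)),1,col,-1)
cv2.imwrite("pics/w16l.png",im2)
E
```

```text
(no output)
```

View pics/w16l.png

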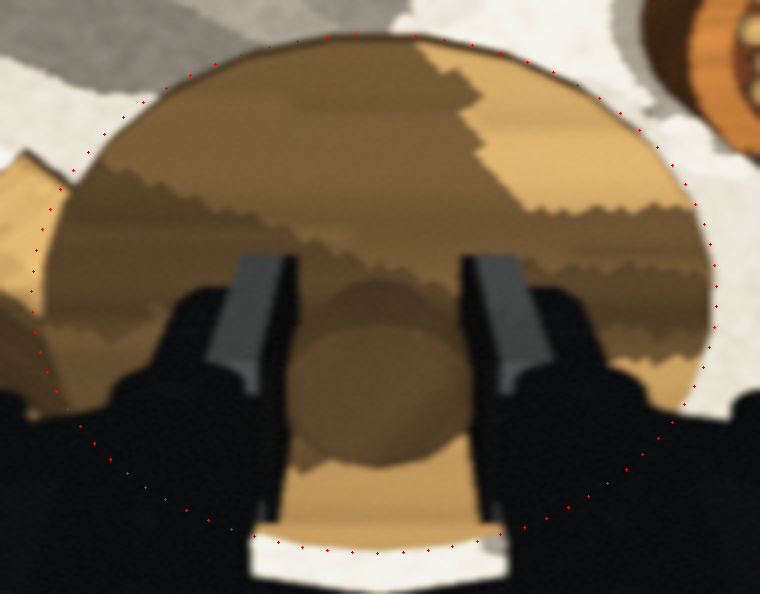

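```bash
python3 -m handwheel '[[0,0,0,0.4,0.58,-0.2,1],[0,0,0,0.62,0.91,-0.6,1],[0,0,0,0.62,0.91,-0.6,1],[0,0,0,0.62,0.91,-0.6,1],[0,0,0,0.34,0.5,-0.6,1],[0,0,0,0,0,-0.7,1],[0,0,0,0,0,0,1],[0,0,0,0,0,0,1]]';python3 snap.py w17; python3 - <<'E'
from h import *
for c,x,y in(("side",210,90),("scene",260,80)):
  im=capture(c)[:,:,::-1]
  cv2.imwrite(f"pics/{c}17.png",cv2.resize(im[y:y+110,x:x+120],None,fx=5,fy=5,interpolation=cv2.INTER_CUBIC))
E
```

```text
time_s: 19.87
ee_pos: [0.5586, 0.2952, 0.1684]
orientation: [[0.799, 0.005, 0.602], [-0.602, -0.003, 0.799], [0.006, -1.0, 0.0]]
contact_force: [0.7, -0.1, -0.7]
grip_width: 0.239
19.9167 [0.5593 0.2956 0.17  ] [[0.799, 0.007, 0.602], [-0.602, -0.002, 0.799], [0.007, -1.0, 0.003]] [-36.7  27.2   6.   94.9  -2.9  57.8  23.2] 0.23520531633511696 [ 0.2  1.  -0. ]
```

View pics/side17.png

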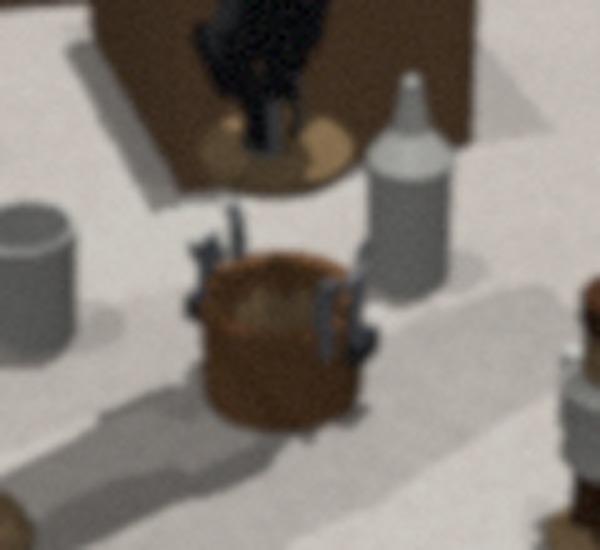

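View pics/scene17.png

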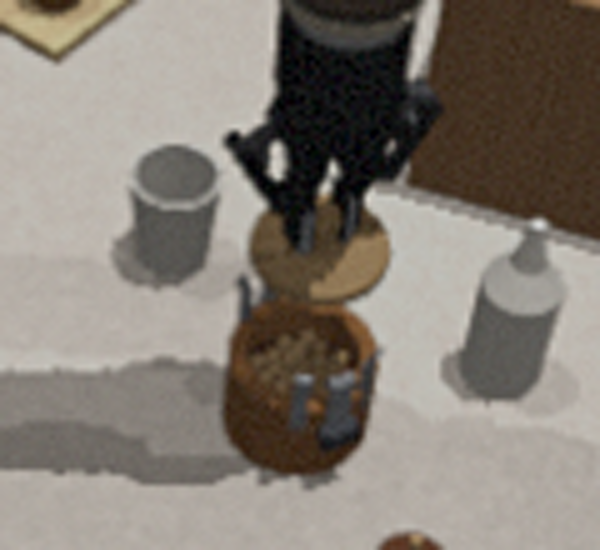

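View pics/w17.png

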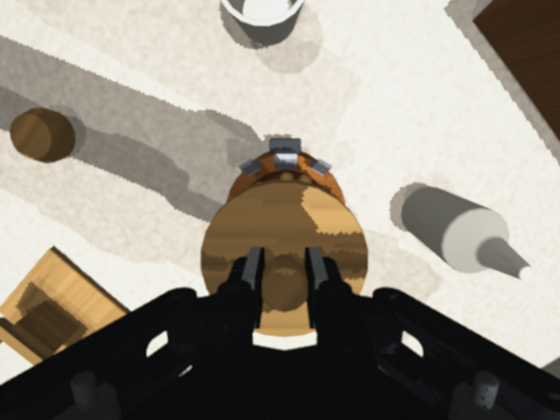

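```bash
python3 -m handwheel '[[0,0,0,0.02,-0.01,-0.4,1],[0,0,0,0,0,-0.6,1],[0,0,0,0,0,-0.5,1],[0,0,0,0,0,-0.2,1],[0,0,0,0,0,0,1],[0,0,0,0,0,0,1]]';python3 snap.py w18
```

```text
time_s: 20.52
ee_pos: [0.5596, 0.2967, 0.1189]
orientation: [[0.799, 0.008, 0.601], [-0.601, -0.001, 0.799], [0.007, -1.0, 0.004]]
contact_force: [-0.9, 0.3, -0.5]
grip_width: 0.237
20.5667 [0.5599 0.297  0.1194] [[0.799, 0.008, 0.601], [-0.601, -0.0, 0.799], [0.007, -1.0, 0.005]] [-36.5  30.4   5.6  97.3  -3.2  52.1  23.4] 0.23634740880338728 [ 0.4 -0.1 -0.7]
```

View pics/w18.png

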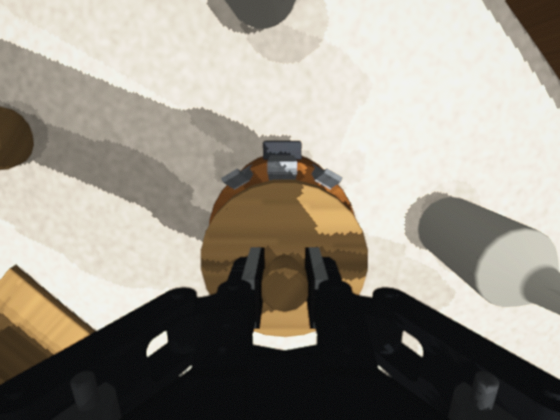

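```bash
python3 -m handwheel '[[0,0,0,-0.02,-0.06,0,1],[0,0,0,0,0,-0.1,1],[0,0,0,0,0,-0.1,1],[0,0,0,0,0,0,1]]'; python3 -m handwheel '[[0,0,0,0,0,-0.08,1],[0,0,0,0,0,-0.08,1],[0,0,0,0,0,0,1]]';python3 snap.py w19
```

```text
time_s: 20.9
ee_pos: [0.5586, 0.2949, 0.1121]
orientation: [[0.8, 0.007, 0.601], [-0.601, -0.001, 0.8], [0.006, -1.0, 0.003]]
contact_force: [-0.4, -1.4, -1.3]
grip_width: 0.234
time_s: 21.15
ee_pos: [0.5585, 0.2949, 0.1071]
orientation: [[0.8, 0.006, 0.6], [-0.6, -0.002, 0.8], [0.006, -1.0, 0.003]]
contact_force: [-0.5, 0.1, -0.9]
grip_width: 0.235
21.2 [0.5586 0.295  0.1073] [[0.8, 0.007, 0.601], [-0.601, -0.001, 0.8], [0.006, -1.0, 0.003]] [-36.3  31.1   5.5  98.   -3.3  50.8  23.6] 0.23613021042079152 [ 0.7 -0.3 -1.4]
```

View pics/w19.png

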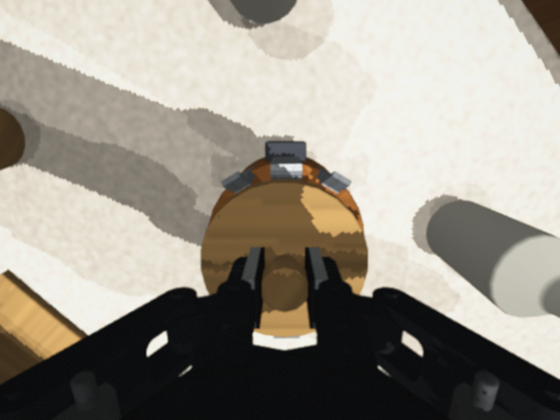

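```bash
python3 -m handwheel '[[0,0,0,0.02,0,-0.06,1],[0,0,0,0,0,0,1]]'; python3 -m handwheel '[[0,0,0,0,0,-0.06,1],[0,0,0,0,0,0,1]]'; python3 -m handwheel '[[0,0,0,0,0,-0.06,1],[0,0,0,0,0,0,1]]'
```

```text
time_s: 21.37
ee_pos: [0.5595, 0.295, 0.1056]
orientation: [[0.8, 0.007, 0.601], [-0.601, -0.001, 0.8], [0.006, -1.0, 0.003]]
contact_force: [-0.3, 0.2, -1.1]
grip_width: 0.24
time_s: 21.53
ee_pos: [0.5594, 0.295, 0.1038]
orientation: [[0.8, 0.007, 0.601], [-0.601, -0.001, 0.8], [0.006, -1.0, 0.003]]
contact_force: [-0.2, -0.2, -0.6]
grip_width: 0.236
time_s: 21.7
ee_pos: [0.5593, 0.2949, 0.102]
orientation: [[0.8, 0.007, 0.601], [-0.601, -0.001, 0.8], [0.006, -1.0, 0.003]]
contact_force: [-0.1, -0.4, -1.5]
grip_width: 0.239
```

```bash
python3 -m handwheel '[[0,0,0,0,0,-0.05,1],[0,0,0,0,0,0,1]]'; python3 -m handwheel '[[0,0,0,0,0,-0.05,1],[0,0,0,0,0,0,1]]'; python3 snap.py w20;  python3 - <<'E'
from h import *
for c,x,y in(("side",210,90),("scene",260,80)):
  im=capture(c)[:,:,::-1]
  cv2.imwrite(f"pics/{c}20.png",cv2.resize(im[y:y+110,x:x+120],None,fx=5,fy=5,interpolation=cv2.INTER_CUBIC))
E
```

```text
time_s: 21.87
ee_pos: [0.5596, 0.2951, 0.1009]
orientation: [[0.8, 0.008, 0.601], [-0.601, -0.001, 0.8], [0.007, -1.0, 0.004]]
contact_force: [-0.7, 0.2, 1.0]
grip_width: 0.234
time_s: 22.03
ee_pos: [0.5599, 0.2953, 0.1001]
orientation: [[0.8, 0.008, 0.601], [-0.601, -0.0, 0.8], [0.007, -1.0, 0.005]]
contact_force: [-0.8, 0.5, 4.2]
grip_width: 0.234
22.0833 [0.5599 0.2953 0.1001] [[0.8, 0.008, 0.601], [-0.601, -0.0, 0.8], [0.007, -1.0, 0.005]] [-36.2  31.6   5.4  98.2  -3.4  49.9  23.7] 0.23785288959266626 [-0.9 -0.8  4.4]
```

View pics/side20.png

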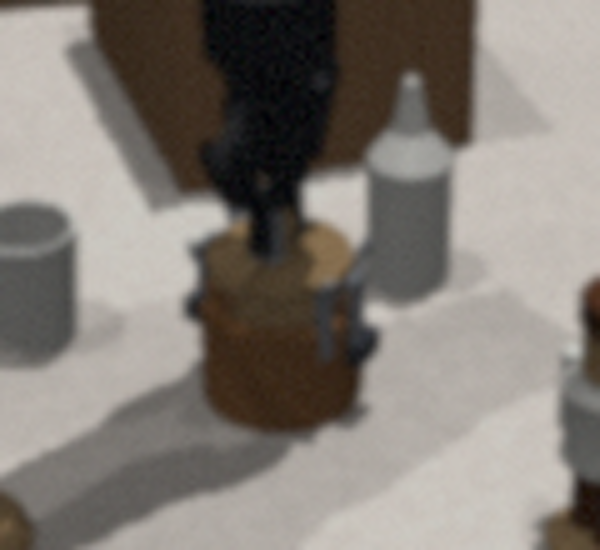

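View pics/scene20.png

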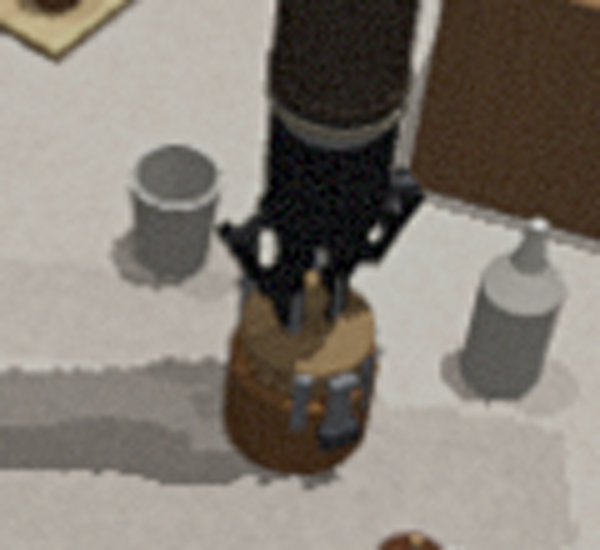

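```bash
python3 -m handwheel '[[0,0,0,0,0,0.03,0.7],[0,0,0,0,0,0,0.4],[0,0,0,0,0,0,0.2],[0,0,0,0,0,0,0.2],[0,0,0,0,0,0.2,0.2],[0,0,0,0,0,0.6,0.2],[0,0,0,0,0,0.7,0.2],[0,0,0,0,0,0,0.2]]'; python3 snap.py w21
```

```text
time_s: 22.85
ee_pos: [0.5614, 0.296, 0.1495]
orientation: [[0.799, 0.012, 0.601], [-0.601, 0.002, 0.799], [0.008, -1.0, 0.009]]
contact_force: [0.3, 0.7, 1.0]
grip_width: 0.404
22.9 [0.5608 0.2957 0.1478] [[0.799, 0.011, 0.601], [-0.601, 0.001, 0.799], [0.008, -1.0, 0.007]] [-36.5  28.5   5.8  96.1  -3.1  55.   23.4] 0.3976756905438227 [ 0.2 -0.3 -0. ]
```

View pics/w21.png

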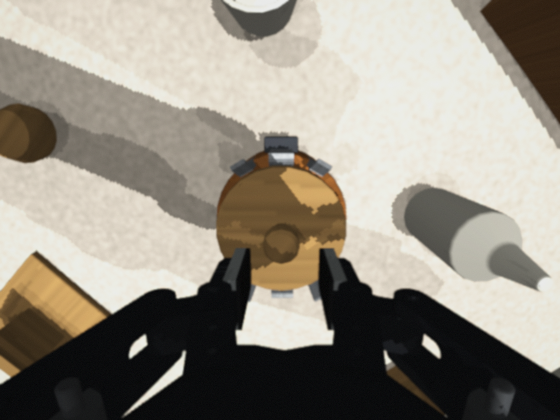

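```bash
python3 -m handwheel '[[0,0,0,0,0,0,1],[0,0,0,0.3,-0.25,0,1],[0,0,0,0.39,-0.31,0,1],[0,0,0,0,0,0,1],[0,0,0,0,0,-0.4,1],[0,0,0,0,0,-0.4,1],[0,0,0,0,0,-0.3,1],[0,0,0,0,0,0,1]]' 40; python3 -m handwheel '[[0,0,0,0,0,-0.15,1],[0,0,0,0,0,0,1]]'; python3 snap.py w22
```

```text
time_s: 23.57
ee_pos: [0.5779, 0.2778, 0.1086]
orientation: [[0.8, 0.002, 0.6], [-0.6, -0.003, 0.8], [0.004, -1.0, -0.001]]
contact_force: [-0.3, 0.0, -1.1]
grip_width: -0.001
time_s: 23.73
ee_pos: [0.5796, 0.2784, 0.1067]
orientation: [[0.8, 0.006, 0.6], [-0.6, -0.002, 0.8], [0.006, -1.0, 0.002]]
contact_force: [0.5, 0.0, 0.0]
grip_width: -0.005
23.7833 [0.5798 0.2784 0.1073] [[0.8, 0.007, 0.6], [-0.6, -0.001, 0.8], [0.006, -1.0, 0.003]] [-34.1  32.    5.8  96.3  -3.6  51.5  26.1] 0.0006281884390600077 [0.1 0.4 0.3]
```

View pics/w22.png

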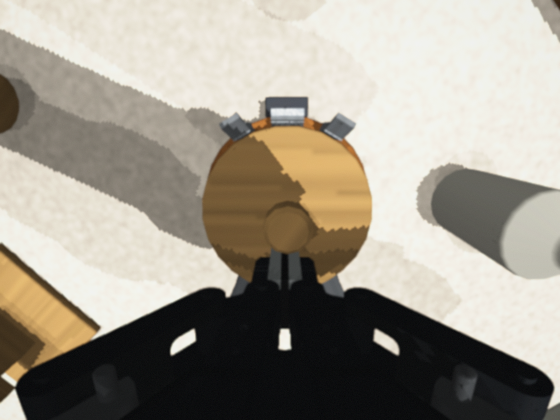

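```bash
python3 -m handwheel '[[0,0,0,0.05,0.02,-0.1,1],[0,0,0,0,0,-0.1,1],[0,0,0,0,0,0,1]]'; for i in 1; do :; done; python3 -m handwheel '[[0,0,0,0,0,-0.05,1],[0,0,0,0,0,-0.03,1],[0,0,0,0,0,0,1]]'; python3 -m handwheel '[[0,0,0,0,0,-0.04,1],[0,0,0,0,0,-0.03,1],[0,0,0,0,0,0,1]]'
```

```text
time_s: 24.03
ee_pos: [0.5815, 0.2788, 0.1013]
orientation: [[0.8, 0.007, 0.601], [-0.601, -0.001, 0.8], [0.006, -1.0, 0.003]]
contact_force: [0.2, 0.1, 0.3]
grip_width: -0.002
time_s: 24.28
ee_pos: [0.5817, 0.2789, 0.0996]
orientation: [[0.8, 0.008, 0.601], [-0.601, -0.001, 0.8], [0.006, -1.0, 0.004]]
contact_force: [0.4, -0.7, 1.8]
grip_width: 0.001
time_s: 24.53
ee_pos: [0.582, 0.2793, 0.0982]
orientation: [[0.8, 0.008, 0.6], [-0.6, -0.0, 0.8], [0.007, -1.0, 0.005]]
contact_force: [-0.8, -0.2, 6.0]
grip_width: -0.002
```

```bash
python3 -m handwheel '[[0,0,0,0,0,-0.04,1],[0,0,0,0,0,-0.03,1],[0,0,0,0,0,0,1]]'; python3 -m handwheel '[[0,0,0,0,0,-0.04,1],[0,0,0,0,0,-0.03,1],[0,0,0,0,0,0,1]]';python3 -m handwheel '[[0,0,0,0,0,-0.04,1],[0,0,0,0,0,-0.03,1],[0,0,0,0,0,0,1]]'
```

```text
time_s: 24.78
ee_pos: [0.5823, 0.2796, 0.0968]
orientation: [[0.8, 0.009, 0.6], [-0.6, 0.001, 0.8], [0.007, -1.0, 0.006]]
contact_force: [-1.9, 0.2, 10.2]
grip_width: 0.003
time_s: 25.03
ee_pos: [0.5824, 0.28, 0.095]
orientation: [[0.8, 0.01, 0.6], [-0.6, 0.001, 0.8], [0.007, -1.0, 0.007]]
contact_force: [-1.9, 0.5, 9.3]
grip_width: 0.004
time_s: 25.28
ee_pos: [0.5827, 0.2802, 0.0936]
orientation: [[0.8, 0.01, 0.6], [-0.6, 0.002, 0.8], [0.007, -1.0, 0.008]]
contact_force: [-2.5, 0.4, 15.6]
grip_width: -0.0
```

```bash
python3 -m handwheel '[[0,0,0,0,0,-0.04,1],[0,0,0,0,0,-0.03,1],[0,0,0,0,0,0,1]]'; python3 -m handwheel '[[0,0,0,0,0,-0.04,1],[0,0,0,0,0,-0.03,1],[0,0,0,0,0,0,1]]';python3 -m handwheel '[[0,0,0,0,0,-0.04,1],[0,0,0,0,0,-0.03,1],[0,0,0,0,0,0,1]]'
```

```text
time_s: 25.53
ee_pos: [0.5826, 0.2787, 0.0893]
orientation: [[0.799, 0.009, 0.601], [-0.601, -0.001, 0.799], [0.008, -1.0, 0.005]]
contact_force: [3.2, -1.3, 2.2]
grip_width: -0.001
time_s: 25.78
ee_pos: [0.5827, 0.2786, 0.0879]
orientation: [[0.799, 0.009, 0.601], [-0.601, -0.001, 0.799], [0.008, -1.0, 0.005]]
contact_force: [0.8, -1.6, 9.2]
grip_width: -0.001
time_s: 26.03
ee_pos: [0.5833, 0.2776, 0.0855]
orientation: [[0.799, 0.01, 0.602], [-0.602, -0.002, 0.799], [0.009, -1.0, 0.005]]
contact_force: [4.3, -2.0, 5.1]
grip_width: -0.001
```

```bash
cat > v.py <<'E'
from h import *
import sys
for c,x,y in(("side",210,90),("scene",260,80)):
  im=capture(c)[:,:,::-1]
  cv2.imwrite(f"pics/{c}{sys.argv[1]}.png",cv2.resize(im[y:y+110,x:x+120],None,fx=5,fy=5,interpolation=cv2.INTER_CUBIC))
E
python3 -m handwheel '[[0,0,0,0,0,-0.04,1],[0,0,0,0,0,-0.04,1],[0,0,0,0,0,0,1]]'; python3 v.py 23;python3 snap.py w23
```

```text
time_s: 26.28
ee_pos: [0.5835, 0.2777, 0.0846]
orientation: [[0.799, 0.01, 0.602], [-0.602, -0.001, 0.799], [0.009, -1.0, 0.005]]
contact_force: [-2.1, -4.4, 18.5]
grip_width: 0.002
26.4333 [0.5835 0.2778 0.0846] [[0.799, 0.01, 0.602], [-0.602, -0.001, 0.799], [0.009, -1.0, 0.005]] [-33.9  33.8   5.6  96.9  -3.7  49.   26.2] 0.0049058519779941155 [-0.7 -5.8 18.8]
```

View pics/side23.png

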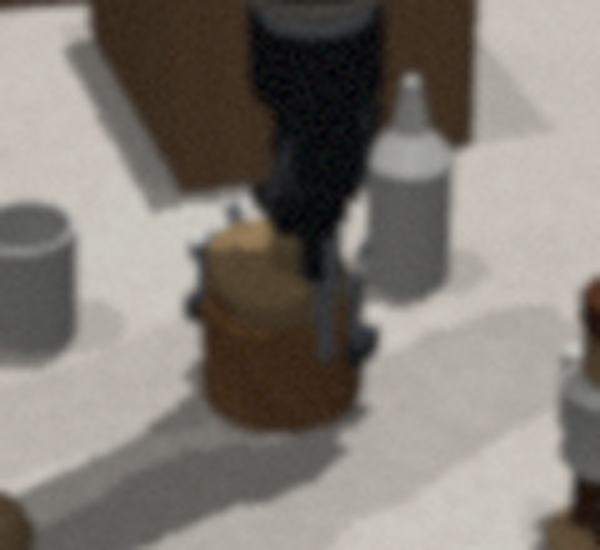

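View pics/w23.png

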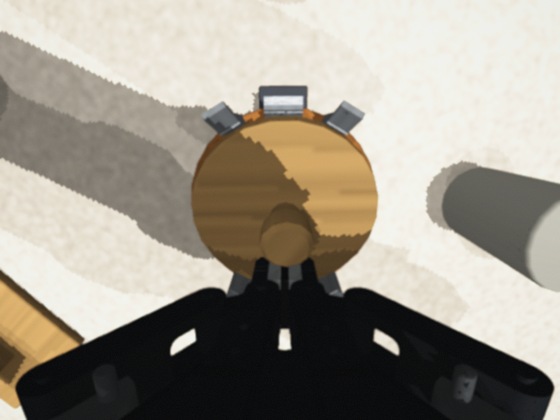

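```bash
python3 -m handwheel '[[0,0,0,0,0,0.3,1],[0,0,0,0,0,0.9,1],[0,0,0,0,0,1,1],[0,0,0,-0.5,0.37,0,1],[0,0,0,-0.5,0.37,0,1],[0,0,0,-0.5,0.37,0,1],[0,0,0,0,0,0,1],[0,0,0,0,0,0,1]]'; python3 snap.py w24
```

```text
time_s: 27.1
ee_pos: [0.5351, 0.313, 0.1477]
orientation: [[0.801, 0.005, 0.598], [-0.598, -0.001, 0.801], [0.005, -1.0, 0.002]]
contact_force: [0.7, -1.1, 1.0]
grip_width: -0.001
27.15 [0.5362 0.312  0.1478] [[0.8, 0.006, 0.6], [-0.6, -0.002, 0.8], [0.006, -1.0, 0.002]] [-38.9  27.4   5.6  97.8  -2.8  54.7  20.8] -9.452762789971148e-06 [ 0.7 -1.3  0.8]
```

View pics/w24.png

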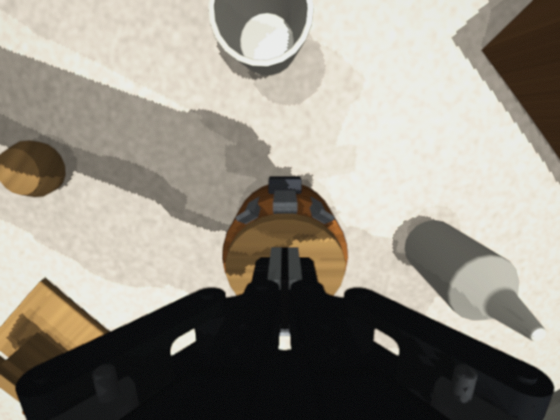

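```bash
python3 -m handwheel '[[0,0,0,0.06,-0.04,-0.3,1],[0,0,0,0,0,-0.5,1],[0,0,0,0,0,-0.4,1],[0,0,0,0,0,-0.1,1],[0,0,0,0,0,0,1]]'; python3 -m handwheel '[[0,0,0,0,0,-0.06,1],[0,0,0,0,0,-0.06,1],[0,0,0,0,0,0,1]]';python3 -m handwheel '[[0,0,0,0,0,-0.04,1],[0,0,0,0,0,-0.04,1],[0,0,0,0,0,0,1]]'
```

```text
time_s: 27.57
ee_pos: [0.538, 0.3098, 0.1073]
orientation: [[0.799, 0.005, 0.601], [-0.601, -0.003, 0.799], [0.006, -1.0, 0.0]]
contact_force: [0.2, -0.6, 0.4]
grip_width: 0.001
time_s: 27.82
ee_pos: [0.5386, 0.311, 0.1058]
orientation: [[0.8, 0.008, 0.601], [-0.601, -0.001, 0.8], [0.007, -1.0, 0.004]]
contact_force: [1.7, -0.3, 1.1]
grip_width: 0.0
time_s: 28.07
ee_pos: [0.5384, 0.311, 0.1032]
orientation: [[0.8, 0.007, 0.6], [-0.601, -0.001, 0.8], [0.006, -1.0, 0.004]]
contact_force: [-0.6, 0.3, -0.3]
grip_width: 0.005
```

```bash
python3 -m handwheel '[[0,0,0,0,0,-0.04,1],[0,0,0,0,0,-0.04,1],[0,0,0,0,0,0,1]]'; python3 -m handwheel '[[0,0,0,0,0,-0.04,1],[0,0,0,0,0,-0.04,1],[0,0,0,0,0,0,1]]';python3 -m handwheel '[[0,0,0,0,0,-0.04,1],[0,0,0,0,0,-0.04,1],[0,0,0,0,0,0,1]]'
```

```text
time_s: 28.32
ee_pos: [0.5383, 0.3109, 0.1006]
orientation: [[0.8, 0.007, 0.601], [-0.601, -0.001, 0.8], [0.006, -1.0, 0.003]]
contact_force: [-0.3, -0.5, -0.1]
grip_width: 0.002
time_s: 28.57
ee_pos: [0.5383, 0.3108, 0.0981]
orientation: [[0.8, 0.007, 0.601], [-0.601, -0.001, 0.8], [0.006, -1.0, 0.003]]
contact_force: [0.6, -0.6, 0.8]
grip_width: 0.001
time_s: 28.82
ee_pos: [0.5387, 0.311, 0.0961]
orientation: [[0.8, 0.008, 0.601], [-0.601, -0.001, 0.8], [0.007, -1.0, 0.004]]
contact_force: [0.5, -0.4, 2.0]
grip_width: 0.0
```

```bash
python3 -m handwheel '[[0,0,0,0,0,-0.04,1],[0,0,0,0,0,-0.03,1],[0,0,0,0,0,0,1]]'; python3 -m handwheel '[[0,0,0,0,0,-0.04,1],[0,0,0,0,0,-0.03,1],[0,0,0,0,0,0,1]]';python3 -m handwheel '[[0,0,0,0,0,-0.04,1],[0,0,0,0,0,-0.03,1],[0,0,0,0,0,0,1]]'
```

```text
time_s: 29.07
ee_pos: [0.5387, 0.3112, 0.0948]
orientation: [[0.8, 0.008, 0.601], [-0.601, -0.0, 0.8], [0.007, -1.0, 0.004]]
contact_force: [-1.1, -0.9, 7.0]
grip_width: 0.002
time_s: 29.32
ee_pos: [0.5386, 0.3115, 0.093]
orientation: [[0.8, 0.008, 0.6], [-0.6, 0.0, 0.8], [0.006, -1.0, 0.005]]
contact_force: [-2.3, -1.0, 8.8]
grip_width: 0.002
time_s: 29.57
ee_pos: [0.5385, 0.3118, 0.0914]
orientation: [[0.8, 0.008, 0.6], [-0.6, 0.001, 0.8], [0.006, -1.0, 0.005]]
contact_force: [-4.6, -0.6, 13.5]
grip_width: 0.002
```

```bash
python3 -m handwheel '[[0,0,0,0,0,-0.04,1],[0,0,0,0,0,-0.03,1],[0,0,0,0,0,0,1]]'; python3 -m handwheel '[[0,0,0,0,0,-0.04,1],[0,0,0,0,0,-0.03,1],[0,0,0,0,0,0,1]]';python3 -m handwheel '[[0,0,0,0,0,-0.04,1],[0,0,0,0,0,-0.03,1],[0,0,0,0,0,0,1]]'
```

```text
time_s: 29.82
ee_pos: [0.5386, 0.3116, 0.0888]
orientation: [[0.8, 0.008, 0.6], [-0.6, 0.0, 0.8], [0.006, -1.0, 0.005]]
contact_force: [-0.2, -0.0, -1.3]
grip_width: 0.002
time_s: 30.07
ee_pos: [0.5381, 0.3106, 0.0848]
orientation: [[0.8, 0.006, 0.601], [-0.601, -0.002, 0.8], [0.006, -1.0, 0.002]]
contact_force: [-0.6, 0.0, -0.5]
grip_width: 0.001
time_s: 30.32
ee_pos: [0.5382, 0.3108, 0.0829]
orientation: [[0.8, 0.007, 0.601], [-0.601, -0.002, 0.8], [0.006, -1.0, 0.003]]
contact_force: [0.0, -0.6, 0.2]
grip_width: -0.0
```

```bash
python3 -m handwheel '[[0,0,0,0,0,-0.04,1],[0,0,0,0,0,-0.03,1],[0,0,0,0,0,0,1]]'; python3 -m handwheel '[[0,0,0,0,0,-0.03,1],[0,0,0,0,0,0,1]]';python3 -m handwheel '[[0,0,0,0,0,-0.03,1],[0,0,0,0,0,0,1]]';python3 -m handwheel '[[0,0,0,0,0,-0.03,1],[0,0,0,0,0,0,1]]'
```

```text
time_s: 30.57
ee_pos: [0.5383, 0.3109, 0.081]
orientation: [[0.8, 0.007, 0.601], [-0.601, -0.001, 0.8], [0.006, -1.0, 0.003]]
contact_force: [0.1, -0.3, -0.1]
grip_width: 0.001
time_s: 30.73
ee_pos: [0.5385, 0.311, 0.0803]
orientation: [[0.8, 0.007, 0.601], [-0.601, -0.001, 0.8], [0.006, -1.0, 0.004]]
contact_force: [-0.0, 0.3, -0.5]
grip_width: -0.003
time_s: 30.9
ee_pos: [0.5385, 0.311, 0.0802]
orientation: [[0.8, 0.007, 0.601], [-0.601, -0.001, 0.8], [0.006, -1.0, 0.004]]
contact_force: [-1.0, -0.8, 5.4]
grip_width: 0.002
time_s: 31.07
ee_pos: [0.5385, 0.311, 0.0802]
orientation: [[0.799, 0.008, 0.601], [-0.601, -0.001, 0.799], [0.006, -1.0, 0.004]]
contact_force: [-5.0, -2.7, 12.4]
grip_width: -0.001
```

```bash
python3 -m handwheel '[[0,0,0,0,0,0.3,1],[0,0,0,0,0,0.9,1],[0,0,0,0,0,0.8,1],[0,0,0,0.5,-0.37,0,1],[0,0,0,0.5,-0.37,0,1],[0,0,0,0.48,-0.37,0,1],[0,0,0,0,0,0,1],[0,0,0,0,0,0,1]]'; python3 -m handwheel '[[0,0,0,0,0,-0.5,1],[0,0,0,0,0,-0.7,1],[0,0,0,0,0,-0.6,1],[0,0,0,0,0,0,1],[0,0,0,0,0,0,1]]';
```

```text
time_s: 31.73
ee_pos: [0.5835, 0.2766, 0.1388]
orientation: [[0.798, 0.008, 0.602], [-0.602, -0.001, 0.798], [0.007, -1.0, 0.003]]
contact_force: [-0.2, -0.2, 0.6]
grip_width: 0.001
time_s: 32.15
ee_pos: [0.5816, 0.2783, 0.0841]
orientation: [[0.8, 0.005, 0.6], [-0.6, -0.002, 0.8], [0.005, -1.0, 0.002]]
contact_force: [0.1, 0.4, -0.5]
grip_width: -0.004
```

```bash
python3 -m handwheel '[[0,0,0,0,0,-0.06,1],[0,0,0,0,0,-0.03,1],[0,0,0,0,0,0,1]]'; python3 -m handwheel '[[0,0,0,0,0,-0.04,1],[0,0,0,0,0,-0.03,1],[0,0,0,0,0,0,1]]';python3 -m handwheel '[[0,0,0,0,0,-0.04,1],[0,0,0,0,0,0,1]]'
```

```text
time_s: 32.4
ee_pos: [0.5831, 0.278, 0.0828]
orientation: [[0.8, 0.008, 0.6], [-0.6, -0.0, 0.8], [0.007, -1.0, 0.005]]
contact_force: [0.3, -0.5, 0.0]
grip_width: -0.003
time_s: 32.65
ee_pos: [0.5831, 0.2778, 0.0803]
orientation: [[0.799, 0.008, 0.601], [-0.601, -0.001, 0.799], [0.007, -1.0, 0.004]]
contact_force: [0.4, 0.3, 1.7]
grip_width: -0.002
time_s: 32.82
ee_pos: [0.5831, 0.2778, 0.0802]
orientation: [[0.799, 0.008, 0.601], [-0.601, -0.0, 0.799], [0.007, -1.0, 0.004]]
contact_force: [-4.1, -1.0, 12.6]
grip_width: 0.0
```

Both sides stop at 0.0802, which is the home height. I'll retreat and take a last look.

```bash
python3 -m handwheel '[[0,0,0,0,0,0.3,1],[0,0,0,0,0,0.9,1],[0,0,0,0,0,1,1],[0,0,0,0,0,1,1],[0,0,0,0,0,1,1],[0,0,0,-0.7,-0.5,0,1],[0,0,0,-0.9,-0.7,0,1],[0,0,0,-0.9,-0.7,0,1]]';python3 -m handwheel '[[0,0,0,-0.5,-0.5,0,1],[0,0,0,0,0,0,1],[0,0,0,0,0,0,1],[0,0,0,0,0,0,1]]'; python3 snap.py w25; python3 v.py 25; python3 - <<'E'
from h import *
for c in("side","scene"): cv2.imwrite(f"pics/{c}26.png",capture(c)[:,:,::-1])
E
```

```text
time_s: 33.48
ee_pos: [0.5072, 0.2203, 0.2051]
orientation: [[0.8, 0.008, 0.6], [-0.6, -0.001, 0.8], [0.007, -1.0, 0.005]]
contact_force: [-1.0, -0.6, 0.0]
grip_width: 0.003
time_s: 33.82
ee_pos: [0.4935, 0.2062, 0.2052]
orientation: [[0.8, 0.008, 0.6], [-0.6, -0.0, 0.8], [0.007, -1.0, 0.005]]
contact_force: [-0.2, 0.4, -0.7]
grip_width: -0.002
33.8667 [0.4936 0.2065 0.2049] [[0.8, 0.008, 0.6], [-0.6, -0.0, 0.8], [0.007, -1.0, 0.005]] [-33.4  15.9   6.6 106.6  -1.9  57.2  27. ] -0.0017737078723650142 [ 0.6  0.1 -0.6]
```

View pics/w25.png

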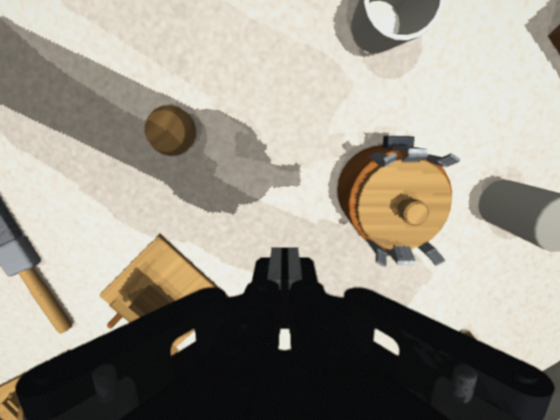

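View pics/side25.png

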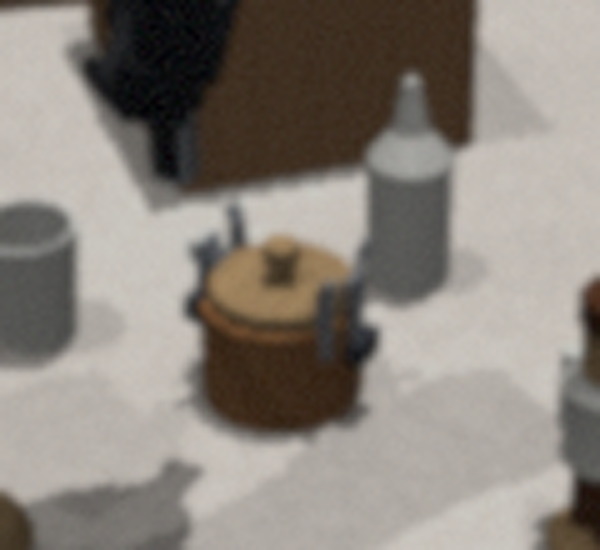

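View pics/side26.png

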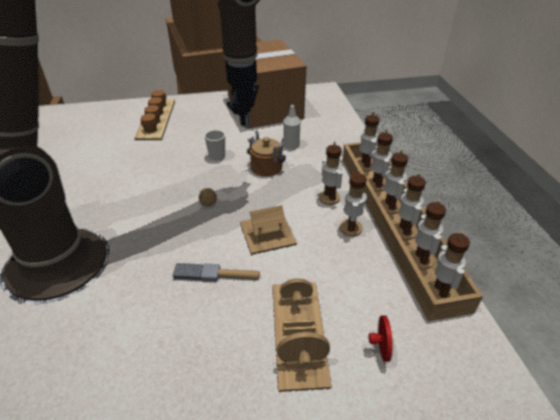

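View pics/scene26.png

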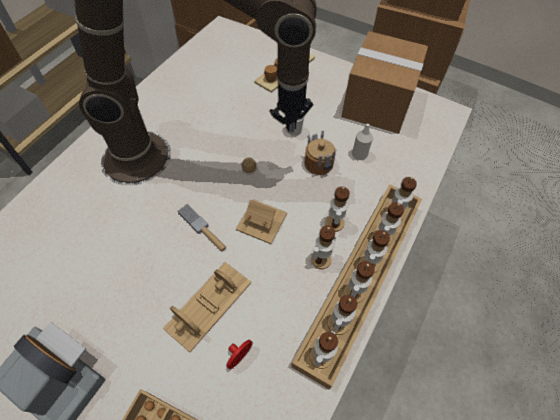

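The pictures show the lid flat and home on the canister, under both catches. In the side view it sits at about (265,150), and everything else is where it started.

```bash
python3 -c "
from plant import job
print(job.sign_off())"
```

```text
the job is handed in; nothing more can be done
None
```

The canister is closed with the middle-sized lid, and I handed the job in about 34 s in, against the 70 s limit.

- **What I did:** I took the lid from the rack by its rim, leaned it on the easel with the knob outwards and let go. I then took it again by the knob and set it level on the catch noses, between the guides. I pressed one side and then the other with the closed fingertips, in small steps.
- **Catches:** The first side gave at about 16 N and the second at about 14 N. The highest force I read while pressing was about 19 N. I judged the snaps from the force dropping and the height; the catch joints themselves can't be read.
- **Last checks:** When I touched the lid again on each side, its top face stopped at a height of 80.2 mm, against the expected 80 mm. The last pictures show it flat under both catches with the arm clear. The other two lids, the red look-alike and the bystanders looked unmoved. No check failed or disagreed beyond 1–2 mm of measurement scatter.

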